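# Load the glue-spray rail with armrest cores

## Task

Load the glue-spray rail: swing up the rack's hinged hold-down bar, then slide every armrest core in the rack forwards out of its slot and hang it on the conveyor rail, lifting its hook over the anti-jump lip and lowering it until the tip rests on the floor of the channel behind the lip, with at least a finger's width between neighbouring cores. When all the cores hang, swing the bar fully down on the empty rack; leave the spray gun, shears and tape where they are.

Things in the scene. Friction and masses are not known exactly. Their poses are not given: they have to be found in the camera images.
- hold_bar (a joint): hinge angle of the rack's hold-down bar, rad: 0 = fully down, across the tops of the cores and in front of their ridges, so that none can move; 1.4 = stop, tipped up and back. The stiff hinge holds it wherever it is left; moving it takes 3 to 5 N at the lug. A 12 mm square steel bar 291 mm long on two arms.
- bar_hinge (a point): point on the bar's hinge line, in line with the lug, 99 mm above the bench. Axes are the rack's: x from its open front (robot side) to its back, y along the hinge line, z up. At angle q the lug point is 115 mm x cos q in front of (-x) and 115 mm x sin q above this point.
- bar_lug (a point): grip point on the bar's lifting lug, a steel finger lug 10 mm thick (along rack y) and 14 mm high pointing forwards beyond the rack's -y end. It ends 12 mm past this point; the cross bar begins 37 mm behind. Pinched from above across its 10 mm, it turns between the fingers as the bar swings.
- rack_mid (a point): plywood rack, 200 x 256 mm, fixed to the bench; this point is on its floor (12 mm above the bench) between the two middle slots. Axes as bar_hinge. Four slots 44 mm wide along x, at y = -93, -31, +31 and +93 mm, between guides 30 mm high (x = -50 to +60 mm), open at the front (-x). All fixed; slots may be empty.
- rack_keeper (a point): middle of the lower front edge of the rack's fixed keeper board, 62 mm behind rack_mid and 28 mm above the rack floor. It covers the cores' tongues with 4 mm of play above them, so a core can be lifted only after it has slid at least 20 mm forwards (-x). The bar's two hinge posts, 112 mm high, stand at x = 112, y = +-136 mm from rack_mid.
- rail_seat (a point): middle of the channel floor of the conveyor rail, 160 mm above the bench. The steel channel runs along y of this frame, inside from y = -145 to +145 mm, with end plates. x points from the loading (robot) side to the back. Floor 5 mm thick; back wall 22 mm high, inside at x = +13.5 mm. Two arms at y = +-125 mm carry it from posts 112 mm behind; in front and below it is clear.
- rail_lip (a point): middle of the top of the anti-jump lip on the loading side of the channel: 14 mm above the channel floor, 5 mm thick, its inside face 13.5 mm in front of the channel's middle line, along the whole rail. Axes as rail_seat.
- core1_mid (a point): centre of the block of an armrest core (up to four alike; absent ones read None): dark moulded block 110 (x) x 40 (y) x 80 mm high, 0.27 to 0.49 kg in all, with a tongue 24 x 40 x 24 mm high low on its +x end and a ridge 6 mm high across the top at x = +51 mm. x points as the rack's x in the rack and as rail_seat's x when hung; z up. It stands by itself.
- core1_tab (a point): centre of the grip tab on top of the core's hook: upright aluminium tab 10 mm thick (along y), 30 mm long (x), 28 mm high, 128 mm above the block's centre and straight above the centre of mass. The hook's bridge begins just below it. Grip it from above across y.
- core1_tip (a point): lower end of the hook's down-turned tip, 46 mm below the tab's centre and 42 mm above the block's top. C-shaped hook 10 mm thick: shank in front (x = -40 to -26 mm from here), bridge overhead (underside 22 mm above this point), tip 12 mm long in x. The lip enters the 20 mm gap between shank and tip. Hung, this point rests on the channel floor.
- core2_mid (a point): the same for core2.
- core2_tab (a point): the same for core2.
- core2_tip (a point): the same for core2.
- core3_mid (a point): the same for core3.
- core3_tab (a point): the same for core3.
- core3_tip (a point): the same for core3.
- core4_mid (a point): the same for core4.
- core4_tab (a point): the same for core4.
- core4_tip (a point): the same for core4.
- spray_gun: spray gun on its steel glue pot, 88 mm wide, 180 mm high; not to be disturbed. Origin: centre of its underside.
- shears: trimming shears lying on the bench, about 250 mm long; not to be disturbed. Origin: underside at the pivot.
- tape_roll: roll of masking tape, 110 mm across, 25 mm high; not to be disturbed. Origin: centre of its underside.
There are look-alikes about, which are no part of the job. What is shaped like the part that bears core2_mid but yellow is not meant.

How it is judged:
By the outcome, as a careful person would: the job done as asked, in the order asked, and still so for the second after the job is handed in, with the robot touching nothing.
Of core1, core2, core3, core4 only 3 to 4 are there at a start; the rules pass over those that are not, and their reading is None.
At some moment in a run one of core1, core2, core3, core4 may be knocked a few centimetres aside while the robot is not near it.
Once in a run the grip may slacken for a moment while it holds something.
It also fails if it takes over 200 s, if anything falls off the work surface, if the arm or the gripper's body presses on something with over 40 N, if the wrist force passes 120 N, or if a joint passes its speed limit or range.

## Robot

A 7-joint arm with a two-finger parallel gripper is mounted at the origin on the work surface. World frame = base frame: x ahead of the robot, y to its left, z up, the work surface at z = 0. Lengths are in mm, angles in rad, forces in N, time in s.
With the tool pointing down it reaches from about 400 to 875 mm from the base axis. Payload 4.4 kg.
Tool frame: the origin (TCP) lies midway between the tips of the shut fingers; the grasp point (between the pads) lies grasp_offset behind it (grasp_offset is the distance from the TCP to the grasp point, in mm); z points along the fingers, y is the line along which they close (so a half turn about z gives the same grasp; the last joint's range is limited). The gripper opens to 85 mm and grips with 20 to 120 N. Pads are 22 mm wide; open, the fingers measure 114 mm over their backs; the gripper's body (76 mm by 85 mm) begins 54 mm behind the grasp point. The pads swing forward as they close: fully open they stand 13 mm farther back than shut.
Start: joints at [-1.209, 0.628, 0.038, 1.517, -0.027, 0.996, -0.02], TCP at [269.644, 591.447, 231.313] pointing down, gripper open.
Joint ranges: [-3.06, 3.06], [-0.37, 2.12], [-1.25, 1.32], [0.18, 2.47], [-1.1, 4.24], [0.23, 1.98], [-2.94, 2.94]. Speed limits (rad/s): [2.57, 2.57, 3.14, 3.14, 3.14, 3.14, 3.14].

## Interface

Orientations are given as [roll, pitch, yaw] about the fixed x, y, z axes, in that order (R = Rz(yaw) Ry(pitch) Rx(roll)).
In Python, from cell import * gives the robot as it stands. The module is installed in compiled form; this text tells all that it offers.
- The arm moves only by the shell command python3 -m jog 'ROWS'. ROWS is a JSON object of lists of equal length, an entry for each row: "angular": the turn, a rotation vector about the tool's x, y, z in degrees, a list of three; "travel": the shift along the tool's x, y, z in cm, a list of three; "fingers": the closure, from 0 (fully open) to 1 (shut). In form: {"angular": [[rx, ry, rz], ...], "travel": [[tx, ty, tz], ...], "fingers": [fingers, ...]}. A call has 1 to 5 rows; each row is the pose to reach, as a shift and turn from the pose commanded when the call began, along the tool's axes at that moment; what a row does not reach only later rows make up. A row lasts 1/8 s, in which the tool goes at most 62.5 mm and 10.7 degrees, less where a joint would pass 70% of its speed; a pose out of reach is approached as far as the arm can. A call with a gripper value outside its range is refused whole. The fingers move at their own pace and stop on an object; the grip force is fixed at half the most. Time passes only in rows, so rows that repeat a pose let the fingers close. It gives the time, the measured TCP pose, the force and the opening at its end, in the units of the state.
- read_state(): the state, without advancing time (a new reading comes with each control period).
- get_image(name): name is "scene" or "top" or "wrist"; returns the picture (400x640x3 uint8, red, green, blue); there is no depth.
- camera_model(name): a dict with "mtx" (3x3 intrinsics, pixels), "k1" (the pictures are not rectified: a ray, as slopes to the right and down, at radius r is drawn at 1 + k1 r^2 times it, then the intrinsics apply), "T" (4x4, takes a point from camera to world coordinates). Camera axes: x right, y down, z forward; pixel columns grow to the right and rows downward; lengths in mm; the calibration is good to about 2 mm. A picture is of the moment at which its call begins: read the wrist's pose just before it. camera_model takes no time and is no camera call; for the wrist camera it gives the pose at the moment of the call.
- finish_job(): hands the job in, once; it reports no verdict.
The state is a dict: "clock": time; "qpos": joint angles; "qd": joint speeds; "tau": joint torques, N m; "eef_pos": TCP position; "tool_rot": TCP orientation; "force": force on the tool from outside, world axes, zero at the start; "torque": the same for the moment, N m; "width": finger opening in mm.
Only numpy, scipy, OpenCV 4.12 (cv2) and the standard library are available. Lean on these libraries where they do the work, as an engineer would, in place of code of your own. Each camera call takes 0.05 s, during which the arm holds its last target. There are 200 camera calls.

## Working session

There is one attempt and no reset: what is moved stays moved. The work goes in short steps, Python scripts to look and compute and a shell command to move; the robot and the scene stay as the last step left them, time stands still between calls to the robot, and variables do not carry over. Pictures are saved under pics/ and viewed, on a budget of 14 in all, crops included, one or two more only if the job needs it, and the job is handed in when it is done.

```bash
mkdir -p pics; ls
python3 - <<'E'
from cell import *
import cv2
print(read_state())
for n in ("scene","top"):
    cv2.imwrite(f"pics/{n}0.png",get_image(n)[:,:,::-1]); m=camera_model(n); print(n,m)
E
```

```text
pics
{'clock': 0.0, 'qpos': array([-1.20882807,  0.62931647,  0.03842648,  1.51839009, -0.02699791,
        0.99630403, -0.01998108]), 'qd': array([ 0.00153563, -0.00138004, -0.00040842,  0.00101856, -0.00040613,
        0.00190584,  0.00033385]), 'tau': array([ 6.62151469e-04, -5.63403511e+01,  1.22611687e+00, -1.93447584e+01,
        1.09527804e-02,  1.01437731e-02,  1.19898621e-05]), 'eef_pos': array([269.34899934, 590.86694437, 230.40097016]), 'tool_rot': array([-3.13969228e+00,  1.67077173e-05,  2.71385648e+00]), 'force': array([ 0.48318093,  0.0274208 , -0.64037073]), 'torque': array([-0.00912562, -0.00939208, -0.01916591]), 'width': 85.50207996078247}
scene {'mtx': array([[465.59311354,   0.        , 320.99973262],
       [  0.        , 465.59311354, 194.80503228],
       [  0.        ,   0.        ,   1.        ]]), 'k1': -0.052706624349476684, 'T': array([[-7.70213528e-01,  4.24380702e-01, -4.76100978e-01,
         1.11000000e+03],
       [ 6.37437148e-01,  5.36907584e-01, -5.52633811e-01,
         6.91110467e+02],
       [ 2.10951014e-02, -7.29130486e-01, -6.84049509e-01,
         1.00525653e+03],
       [ 0.00000000e+00,  0.00000000e+00,  0.00000000e+00,
         1.00000000e+00]])}
top {'mtx': array([[393.70930646,   0.        , 318.81280538],
       [  0.        , 393.70930646, 210.70086859],
       [  0.        ,   0.        ,   1.        ]]), 'k1': 0.031550385725476124, 'T': array([[ 1.71932881e-01, -9.59311936e-01,  2.23963598e-01,
         3.13959993e+02],
       [-9.85107687e-01, -1.67750904e-01,  3.77157664e-02,
        -3.58709532e+01],
       [ 1.38891099e-03, -2.27112842e-01, -9.73867459e-01,
         1.11467598e+03],
       [ 0.00000000e+00,  0.00000000e+00,  0.00000000e+00,
         1.00000000e+00]])}
```

View pics/scene0.png

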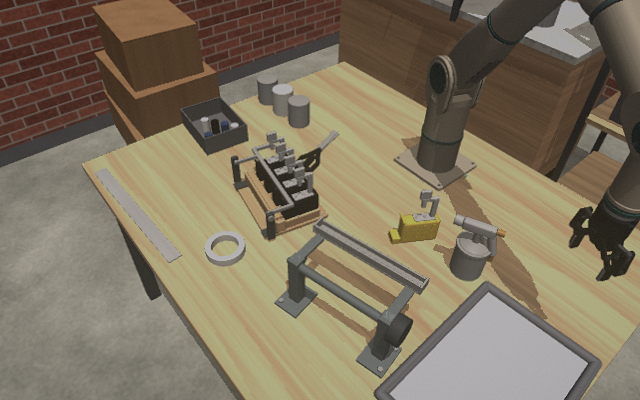

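View pics/top0.png

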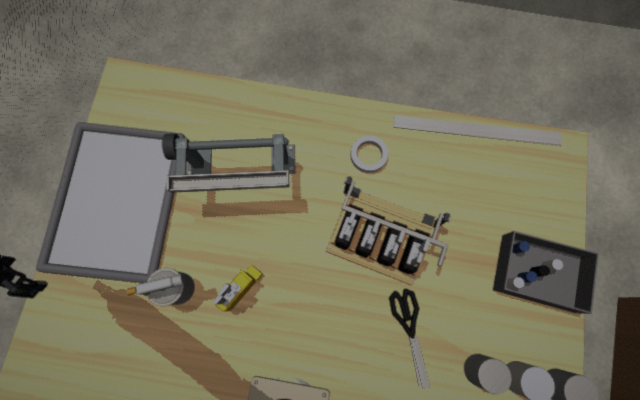

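The scene view shows the rack with four dark cores around (285,185), the bar across them, the rail at (370,255), the yellow look-alike at (418,228), the spray gun at (470,255), the tape at (225,248) and the shears at (318,150). In the top view the rack is at (385,240), the rail at (230,182) and the yellow look-alike at (238,288). Candidates for the cores are the four dark blocks in the rack (top view 347,230 / 369,237 / 391,246 / 414,253) and the yellow one. I choose the four dark ones and check them in a close crop.

```bash
cat > h.py <<'E'
from cell import *
import numpy as np, cv2
from scipy.optimize import least_squares
def proj(m,P):
    P=np.atleast_2d(P); T=m["T"]; c=(P-T[:3,3])@T[:3,:3]
    s=c[:,:2]/c[:,2:]; s=s*(1+m["k1"]*(s**2).sum(1,keepdims=True))
    return s@m["mtx"][:2,:2].T+m["mtx"][:2,2]
def atz(m,uv,z):
    return least_squares(lambda p: proj(m,[p[0],p[1],z])[0]-uv,[500,0]).x
def tri(obs):
    return least_squares(lambda p: np.concatenate([proj(m,p)[0]-uv for m,uv in obs]),[500,0,100]).x
def fr(o,yaw,p):
    c,s=np.cos(yaw),np.sin(yaw); return np.asarray(o)+np.atleast_2d(p)@np.array([[c,s,0],[-s,c,0],[0,0,1]])
E
python3 - <<'E'
import cv2,numpy as np
t=cv2.imread("pics/top0.png");s=cv2.imread("pics/scene0.png")
r=lambda i,x0,y0,w,h,k:cv2.resize(i[y0:y0+h,x0:x0+w],None,fx=k,fy=k,interpolation=cv2.INTER_CUBIC)
cv2.imwrite("pics/c1.png",np.vstack([r(t,320,170,133,100,6)[:,:798]]))
cv2.imwrite("pics/c2.png",np.vstack([np.hstack([r(s,225,120,130,125,3),r(s,270,215,130,125,3)]),np.hstack([r(t,160,125,140,70,3)[:,:390],r(t,160,125,140,70,3)[:,:390]])]))
E
```

```text
(no output)
```

View pics/c1.png

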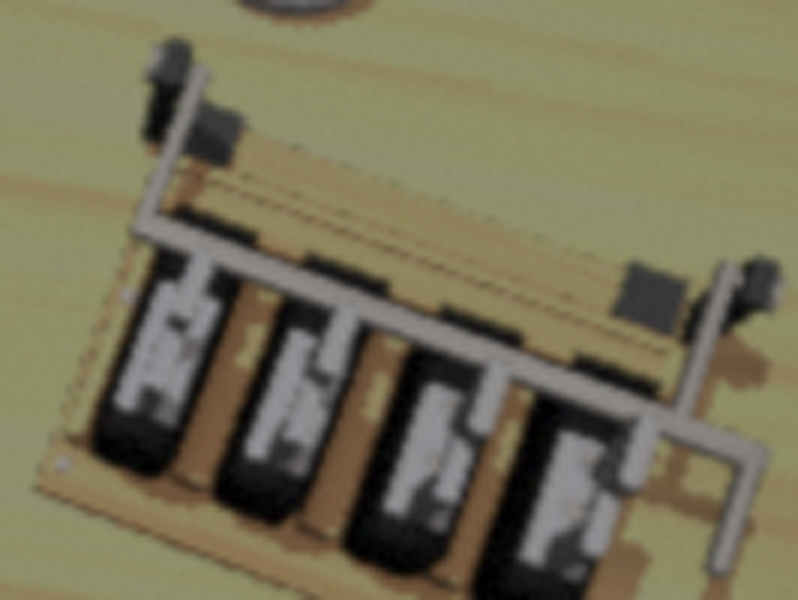

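View pics/c2.png

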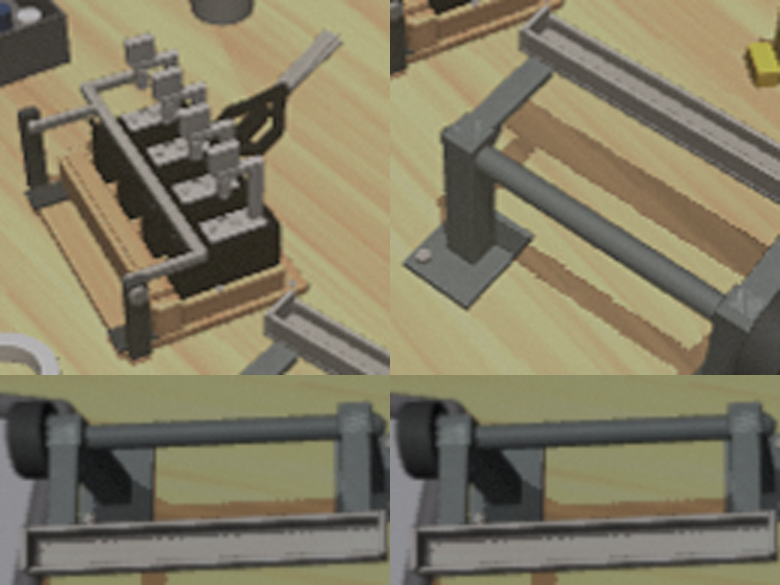

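The crop confirms four dark cores in the rack (hooks light), with the bar down across them. Its lug sticks forwards at the right end (crop 720,570 → top 440,265). The rail channel is clear and open on the robot side.

Run:
```python
from h import *
t=camera_model("top");s=camera_model("scene")
c=lambda u,v:np.array([320+u/6,170+v/6])
L=atz(t,c(140,228),105);R=atz(t,c(762,455),105);lug=atz(t,c(718,572),105)
print("bar ends",L,R,np.linalg.norm(L-R),"lug tip",lug,np.linalg.norm(lug-R))
d=L-R; yaw=np.arctan2(-d[0],d[1]); print("rack yaw",yaw)
print("rack corner",atz(t,c(38,485),12), "tabs")
# scene bar ends (crop 3x at 225,120)
for n,uv in dict(barfar=(87,92),barnear=(205,258)).items(): print(n,atz(s,np.array([225+uv[0]/3,120+uv[1]/3]),105))
# rail: top crop 3x at 160,125 second row starts v=375
rt=lambda u,v:np.array([160+u/3,125+(v-375)/3])
for n,uv,z in [("lipL",(28,572),174),("lipR",(386,557),174),("backL",(28,527),182),("backR",(382,513),182)]:
    print(n,atz(t,rt(*uv),z))
for n,uv,z in [("s lipfar",(520,35),174),("s lip far2",(548,8),174)]:
    print(n,atz(s,np.array([270+(uv[0]-390)/3,215+uv[1]/3]),z))
# scene image rail ends
print(proj(s,[[500,0,0]]),camera_model("wrist")["T"],camera_model("wrist")["mtx"])
```

```text
bar ends [564.50416511 -59.21620667] [ 511.54841221 -337.4684214 ] 283.2465476682409 lug tip [ 458.55936898 -324.04857361] 54.66197048823057
rack yaw -0.18806658714579896
rack corner [457.18092821 -33.86783269] tabs
barfar [ 519.32914366 -322.25171026]
barnear [571.87744744 -48.73877717]
lipL [516.74793024 372.9948781 ]
lipR [580.39985373  85.48051038]
backL [552.3927219  379.33114555]
backR [614.92667165  94.89440535]
s lipfar [618.28414258  95.23131726]
s lip far2 [581.04617395  85.97363146]
[[323.76670242 230.06594348]] [[ 4.14450965e-01  8.72276301e-01  2.59546629e-01  2.03340475e+02]
 [ 9.10067709e-01 -3.96398352e-01 -1.21016992e-01  6.21919231e+02]
 [-2.67639791e-03  2.86360615e-01 -9.58118174e-01  3.73327140e+02]
 [ 0.00000000e+00  0.00000000e+00  0.00000000e+00  1.00000000e+00]] [[289.50971311   0.         316.93509884]
 [  0.         289.50971311 199.10399815]
 [  0.           0.           1.        ]]
```

```bash
cat > go.py <<'E'
# usage: go.py x y z yaw_deg(rack/rail frame yaw) -> travel/turn in tool axes
from h import *
import sys
from scipy.spatial.transform import Rotation as R
def go(x,y,z,yaw):
    s=read_state(); A=R.from_euler("xyz",s["tool_rot"]); B=R.from_euler("xyz",[np.pi,0,np.pi+np.radians(yaw)])
    d=np.array([x,y,z])-s["eef_pos"]
    print("eef",s["eef_pos"].round(1),"travel cm",(A.inv().apply(d)/10).round(2),"turn",np.degrees((A.inv()*B).as_rotvec()).round(2),"F",s["force"].round(1),"w",round(s["width"],1),"t",round(s["clock"],2))
if __name__=="__main__": go(*map(float,sys.argv[1:5]))
E
python3 go.py 500 -190 310 -10.8
python3 -m jog '{"angular":[[0,0,0],[0,0,-5],[0,0,-10],[0,0,-13.7],[0,0,-13.7]],"travel":[[-3,-3,-4],[-8,-8,-8],[-12,-14,-8],[-16,-18,-8],[-20,-23,-8]],"fingers":[0,0,0,0,0]}'
python3 go.py 500 -190 310 -10.8
```

```text
eef [269.4 590.9 230.5] travel cm [-53.38 -61.5   -7.85] turn [-9.000e-02 -1.000e-02 -1.371e+01] F [-0.2  0.1  1. ] w 85.7 t 0.1
clock: 0.72
eef_pos: [351.2, 317.8, 311.3]
tool_rot: [3.141, 0.001, 2.953]
force: [1.4, -0.7, 0.7]
width: 85.4
eef [351.2 317.8 311.3] travel cm [-24.12 -47.09   0.12] turn [0.02 0.03 0.01] F [ 1.4 -0.7  0.7] w 85.4 t 0.72
```

```bash
python3 -m jog '{"angular":[[0,0,0],[0,0,0],[0,0,0],[0,0,0],[0,0,0]],"travel":[[-2.5,-5,0],[-5,-10,0],[-8,-15,0],[-10.5,-20,0],[-13,-25,0]],"fingers":[0,0,0,0,0]}'
python3 go.py 500 -190 310 -10.8
python3 -m jog '{"angular":[[0,0,0],[0,0,0],[0,0,0],[0,0,0],[0,0,0]],"travel":[[-2.5,-5,0],[-5,-10,0],[-8,-15,0],[-10,-20,0],[-10,-20,0]],"fingers":[0,0,0,0,0]}'
python3 - <<'E'
from h import *
import pickle
s=read_state(); m=camera_model("wrist"); im=get_image("wrist")[:,:,::-1]; pickle.dump(m,open("w1.pkl","wb"))
cv2.imwrite("pics/w1.png",im); print(s["eef_pos"],s["qd"].round(3),s["qpos"].round(2))
cv2.imwrite("pics/w1c.png",cv2.resize(im[60:360,120:520],None,fx=2,fy=2,interpolation=cv2.INTER_CUBIC))
E
```

```text
clock: 1.35
eef_pos: [431.6, 48.1, 311.1]
tool_rot: [3.141, 0.0, 2.953]
force: [0.9, 1.0, 0.0]
width: 85.3
eef [431.6  48.1 311.1] travel cm [-11.18 -22.11   0.11] turn [ 0.01  0.   -0.01] F [0.9 1.  0. ] w 85.3 t 1.35
clock: 1.98
eef_pos: [491.6, -170.5, 310.7]
tool_rot: [-3.139, -0.0, 2.945]
force: [-0.1, 1.6, 0.3]
width: 85.3
[ 491.64173084 -170.45531408  310.7154804 ] [-0.059 -0.023 -0.07   0.044 -0.031  0.014 -0.032] [ 0.08  0.36  0.28  1.77 -0.11  1.02  1.77]
```

View pics/w1c.png

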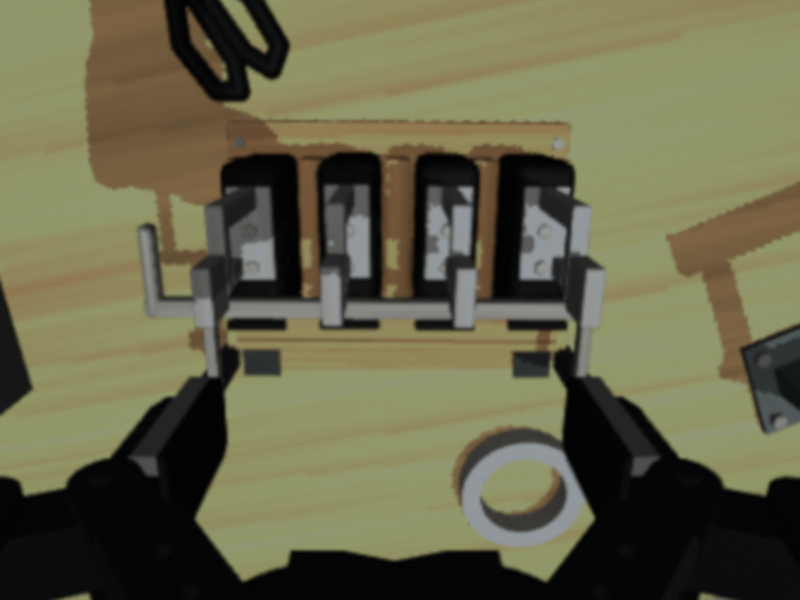

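The wrist view shows the four dark cores with their hooks (tab tops near crop (205,290), (333,300), (462,300) and (590,290)). The bar lies across them, with the lug at (146,226–310). I'll fit the rack pose and overlay a model to check it.

```bash
cat > fit1.py <<'E'
from h import *
import pickle
m=pickle.load(open("w1.pkl","rb"))
c=lambda u,v:np.array([120+u/2,60+v/2])
F=[((-100,-128,0),c(227,121)),((-100,128,0),c(570,122))]
B=[((34,None,93),c(158,300))]
def res(p):
    o=[p[0],p[1],12]
    return np.concatenate([proj(m,fr(o,p[2],a))[0]-uv for a,uv in F])
r=least_squares(res,[500,-190,-.188]); print("front-edge fit",r.x,r.cost)
o=np.array([*r.x[:2],12]);yaw=r.x[2]
# lug/bar measured at z=105 top faces, in rack frame
def rk(uv,z):
    w=np.array([*atz(m,uv,z),z]); return fr([0,0,0],-yaw,w-o)[0]
for n,uv,z in [("lug tip L",c(138,226),106),("lug tip R",c(153,226),106),("bar L end front",c(160,298),105),("bar back R end",c(600,318),105),("bar backL",c(146,317),105)]: print(n,rk(uv,z).round(1))
for n,uv in [("tab1",(206,291)),("tab2",(333,293)),("tab3",(463,295)),("tab4",(590,296))]: print(n,rk(c(*uv),194).round(1))
im=cv2.imread("pics/w1.png")
def box(p0,dx,dy,dz,col):
    P=[[p0[0]+a*dx/2,p0[1]+b*dy/2,p0[2]+g*dz/2] for a in(-1,1) for b in(-1,1) for g in(-1,1)]
    q=(proj(m,fr(o,yaw,P))-[120,60])*3
    for i in range(8):
        for j in range(i):
            if bin(i^j).count("1")==1: cv2.line(I,*[tuple(int(k) for k in q[n]) for n in(i,j)],col,1)
I=cv2.resize(im[60:260,120:520],None,fx=3,fy=3,interpolation=cv2.INTER_CUBIC)
for y in(-93,-31,31,93):
    box((0,y,40),110,40,80,(0,255,0)); box((0,y,168),30,10,28,(0,0,255)); box((-33,y,122+10),14,10,10,(255,0,0))
box((40,-6,87),12,291,12,(255,255,0)); box((0,0,-6),200,256,12,(255,0,255))
cv2.imwrite("pics/w1o.png",I[200:,:][:,170:970]); pickle.dump((o,yaw),open("rack.pkl","wb"))
E
python3 fit1.py
```

```text
front-edge fit [ 5.29065740e+02 -1.75462029e+02 -1.98880801e-01] 0.26800839287453976
lug tip L [ -39.8 -160.8   94. ]
lug tip R [ -39.8 -151.3   94. ]
bar L end front [   7.3 -152.6   93. ]
bar back R end [ 19.8 130.2  93. ]
bar backL [  20.4 -163.4   93. ]
tab1 [-26.4 -91.5 182. ]
tab2 [-25.6 -31.2 182. ]
tab3 [-24.9  30.2 182. ]
tab4 [-24.6  90.5 182. ]
```

View pics/w1o.png

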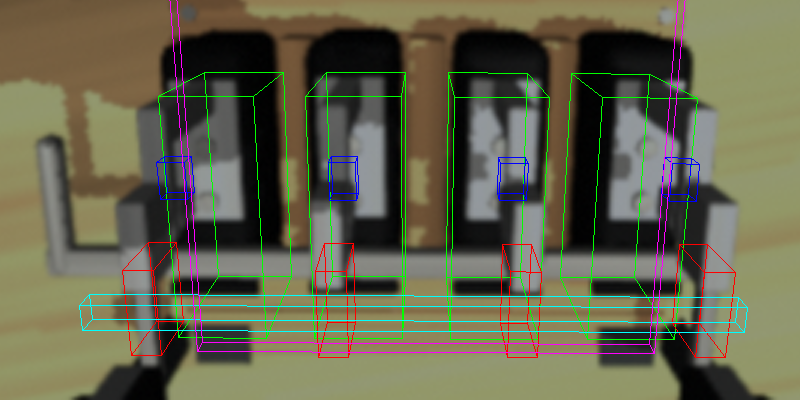

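The offset is uniform: plate, bar and tabs all agree if rack_mid is 26 mm nearer the robot (the plate runs from x=-74 to 126). The corrected origin is about (503.6,-170.3), yaw -0.199. Next I compute the lug pose and the obstacles.

```bash
python3 - <<'E'
import cell; print([ (k,getattr(cell,k)) for k in dir(cell) if not k.startswith('__')])
from h import *
import pickle
t=camera_model("top")
o,yaw=pickle.load(open("rack.pkl","rb")); o=fr(o,yaw,[-26,0,0])[0]; pickle.dump((o,yaw),open("rack.pkl","wb")); print(o,yaw)
# check with top camera: bar and lug
print("pred top px lug tip, barL, barR",proj(t,fr(o,yaw,[[-15,-156,93],[40,131,93],[40,-161,93]])).round(1),"seen 439.7,265.3 / 343.3,208 / 447,245.8")
for q in (0,.35,.7,1.05,1.4): print(q,fr(o,yaw,[112-115*np.cos(q),-156,87+115*np.sin(q)]).round(1))
for n,uv,z in [("decoy tab",(228,293),180),("gun",(168,290),60),("decoy end",(258,270),30)]: print(n,atz(t,np.array(uv,float),z).round())
E
python3 -m jog '{"angular":[[0,0,0]],"travel":[[0,0,0]],"fingers":[0.5]}'
```

```text
[('MotionError', <class 'cell.MotionError'>), ('camera_model', <function make.<locals>.<lambda> at 0x7f24fe9785e0>), ('finish_job', <function connect.<locals>.done at 0x7f24fe8eb740>), ('get_image', <function make.<locals>.drawn_camera at 0x7f24fe978040>), ('grasp_offset', 18.700000000000003), ('read_state', <function make.<locals>.<lambda> at 0x7f24fe978540>)]
[ 503.57824391 -170.32514891   12.        ] -0.1988808012807716
pred top px lug tip, barL, barR [[438.2 265.3]
 [340.1 205.9]
 [446.4 246. ]] seen 439.7,265.3 / 343.3,208 / 447,245.8
0 [[ 469.8 -322.7   99. ]]
0.35 [[ 476.7 -324.   138.4]]
0.7 [[ 496.3 -328.   173.1]]
1.05 [[ 526.5 -334.1  198.8]]
1.4 [[ 563.4 -341.5  212.3]]
decoy tab [300. 174.]
gun [279. 356.]
decoy end [371. 141.]
clock: 2.15
eef_pos: [491.9, -163.8, 310.8]
tool_rot: [3.14, -0.001, 2.954]
force: [0.4, 1.4, -0.2]
width: 69.8
```

```bash
python3 go.py 470 -323 150 -11.2
python3 -m jog '{"angular":[[0,0,0],[0,0,0],[0,0,0],[0,0,0],[0,0,0]],"travel":[[0.5,-5,0],[0.5,-10,0],[0.5,-15,2],[0.5,-15.5,6],[0.5,-15.5,11]],"fingers":[0.58,0.58,0.58,0.58,0.58]}'
python3 go.py 470 -323 150 -11.2
```

```text
eef [ 491.9 -163.8  310.8] travel cm [ -0.83 -16.07  16.06] turn [ 0.06 -0.07  0.48] F [ 0.4  1.4 -0.2] w 69.8 t 2.15
clock: 2.78
eef_pos: [459.2, -316.2, 200.9]
tool_rot: [-3.141, 0.003, 2.954]
force: [0.3, 0.1, -0.2]
width: 35.8
eef [ 459.2 -316.2  200.9] travel cm [-1.17 -0.47  5.09] turn [-0.02  0.17  0.45] F [ 0.3  0.1 -0.2] w 35.8 t 2.77
```

```bash
python3 -m jog '{"angular":[[0,0,0.4],[0,0,0.4],[0,0,0.4]],"travel":[[-1.2,-0.5,3],[-1.2,-0.5,5],[-1.2,-0.5,5]],"fingers":[0.58,0.58,0.58]}'
python3 go.py 470 -323 80 -11.2
python3 - <<'E'
from h import *
m=camera_model("wrist"); im=get_image("wrist")[:,:,::-1]
import pickle; o,yaw=pickle.load(open("rack.pkl","rb"))
print(proj(m,fr(o,yaw,[[-15,-156,93],[34,-156,93]])))
cv2.imwrite("pics/w2.png",cv2.resize(im[100:400,120:520],None,fx=2,fy=2))
E
```

```text
clock: 3.15
eef_pos: [468.8, -321.2, 149.8]
tool_rot: [3.139, -0.003, 2.949]
force: [0.0, -0.4, 0.5]
width: 35.7
eef [ 468.8 -321.2  149.8] travel cm [-0.17 -0.17  6.98] turn [ 0.13 -0.19  0.14] F [ 0.  -0.4  0.5] w 35.7 t 3.15
[[314.46231812 207.88493306]
 [314.20927182 271.41825985]]
```

View pics/w2.png

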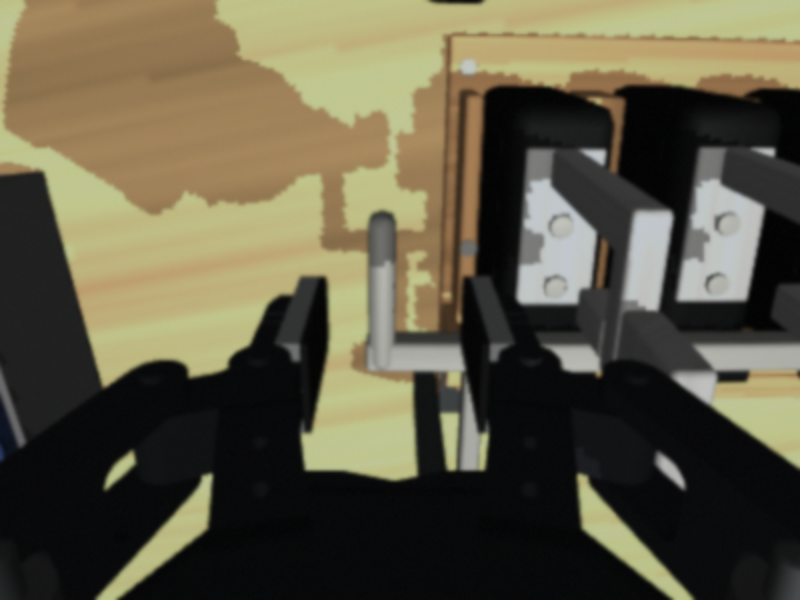

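The lug is at crop (381,215–365), midway between the fingers but about 2.5 mm further in -y than predicted. I correct for that, descend and pinch.

```bash
python3 -m jog '{"angular":[[0,0,0],[0,0,0],[0,0,0],[0,0,0],[0,0,0]],"travel":[[-0.2,-0.4,2],[-0.2,-0.4,5],[-0.2,-0.4,7],[-0.2,-0.4,7],[-0.2,-0.4,7]],"fingers":[0.58,0.58,0.58,0.58,0.58]}' && python3 -m jog '{"angular":[[0,0,0],[0,0,0],[0,0,0],[0,0,0]],"travel":[[0,0,0],[0,0,0],[0,0,0],[0,0,0]],"fingers":[1,1,1,1]}'
python3 go.py 470 -323 80 -11.2
```

```text
clock: 3.82
eef_pos: [471.0, -328.3, 82.5]
tool_rot: [-3.141, 0.002, 2.946]
force: [0.1, -0.6, -0.3]
width: 35.9
clock: 4.32
eef_pos: [471.4, -326.2, 82.2]
tool_rot: [3.139, 0.001, 2.947]
force: [0.4, 3.8, 5.6]
width: 8.8
eef [ 471.4 -326.2   82.2] travel cm [0.2  0.29 0.22] turn [0.14 0.07 0.03] F [0.4 3.8 5.6] w 8.8 t 4.33
```

```bash
python3 -m jog '{"angular":[[0,0,0],[0,0,0],[0,0,0],[0,0,0],[0,0,0]],"travel":[[-0.06,0,-1.14],[-0.23,0,-2.28],[-0.51,0,-3.4],[-0.91,0,-4.48],[-1.41,0,-5.51]],"fingers":[1,1,1,1,1]}' 
python3 -m jog '{"angular":[[0,0,0],[0,0,0],[0,0,0],[0,0,0],[0,0,0]],"travel":[[-0.6,0,-0.98],[-1.28,0,-1.9],[-2.08,0,-2.74],[-2.97,0,-3.5],[-3.88,0,-4.17]],"fingers":[1,1,1,1,1]}' 
python3 go.py 470 -323 80 -11.2
```

```text
clock: 4.95
eef_pos: [484.2, -328.8, 135.9]
tool_rot: [3.139, -0.002, 2.947]
force: [5.0, 3.2, -11.8]
width: 8.6
clock: 5.58
eef_pos: [519.9, -336.2, 176.9]
tool_rot: [3.138, -0.007, 2.946]
force: [0.3, 5.1, -13.2]
width: 8.7
eef [ 519.9 -336.2  176.9] travel cm [5.08 0.29 9.73] turn [ 0.2  -0.4  -0.01] F [  0.3   5.1 -13.2] w 8.7 t 5.58
```

```bash
python3 -m jog '{"angular":[[0,0,0],[0,0,0],[0,0,0],[0,0,0],[0,0,0]],"travel":[[-1,0,-0.57],[-2,0,-1.04],[-3.1,0,-1.4],[-4.1,0,-1.63],[-4.1,0,-1.63]],"fingers":[1,1,1,1,1]}' 
python3 go.py 470 -323 80 -11.2
```

```text
clock: 6.2
eef_pos: [560.5, -344.5, 193.9]
tool_rot: [3.139, -0.006, 2.947]
force: [-1.5, 6.0, -4.1]
width: 8.8
eef [ 560.5 -344.5  193.9] travel cm [ 9.23  0.32 11.44] turn [ 0.16 -0.34  0.03] F [-1.5  6.  -4.1] w 8.8 t 6.2
```

```bash
python3 -m jog '{"angular":[[0,0,0],[0,0,0],[0,0,0],[0,0,0],[0,0,0]],"travel":[[0,0,0],[0,0,0],[0,0,-3],[0,0,-7],[0,0,-10]],"fingers":[0.58,0.58,0.58,0.58,0.58]}'
python3 - <<'E'
import pickle
from h import *
o,yaw=pickle.load(open("rack.pkl","rb"))
for y in (-93,-31,31,93): print(fr(o,yaw,[0,y,168]))
E
python3 go.py 522 -79 245 -11.2
```

```text
clock: 6.82
eef_pos: [562.7, -348.1, 297.4]
tool_rot: [-3.139, 0.004, 2.945]
force: [-0.6, 0.5, 0.3]
width: 36.0
[[ 485.2040184  -261.49196215  180.        ]]
[[ 497.45350207 -200.71408666  180.        ]]
[[ 509.70298575 -139.93621116  180.        ]]
[[521.95246942 -79.15833567 180.        ]]
eef [ 562.7 -348.1  297.4] travel cm [ 9.27 25.61  5.13] turn [-0.16  0.21 -0.07] F [-0.6  0.5  0.3] w 36.0 t 6.83
```

```bash
python3 -m jog '{"angular":[[0,0,0],[0,0,0],[0,0,0],[0,0,0],[0,0,0]],"travel":[[2,5,0],[4,10,0],[6,15,0],[8,20,0],[9.3,25,0]],"fingers":[0.58,0.58,0.58,0.58,0.58]}' 
python3 -m jog '{"angular":[[0,0,0],[0,0,0],[0,0,0]],"travel":[[0,0.6,2.5],[0,0.6,5],[0,0.6,5]],"fingers":[0.58,0.58,0.58]}' 
python3 go.py 522 -79 245 -11.2
cat > look.py <<'E'
import sys,pickle
from h import *
m=camera_model("wrist"); im=get_image("wrist")[:,:,::-1]; n=sys.argv[1]; ty=float(sys.argv[2])
cv2.imwrite(f"pics/{n}.png",im); pickle.dump(m,open(f"{n}.pkl","wb"))
o,yaw=pickle.load(open("rack.pkl","rb"))
I=cv2.resize(im,None,fx=1.25,fy=1.25,interpolation=cv2.INTER_CUBIC).copy()
P=[[a*15,ty+b*5,182] for a,b in((-1,-1),(1,-1),(1,1),(-1,1))]
q=(proj(m,fr(o,yaw,P))*1.25).astype(int); cv2.polylines(I,[q.reshape(-1,1,2)],True,(0,0,255),1); print(q.tolist())
cv2.imwrite(f"pics/{n}v.png",I)
E
python3 look.py w3 93
```

```text
clock: 7.45
eef_pos: [519.8, -82.6, 295.6]
tool_rot: [-3.141, 0.003, 2.945]
force: [0.6, 0.8, -0.3]
width: 35.8
clock: 7.82
eef_pos: [520.3, -77.8, 243.9]
tool_rot: [-3.141, -0.001, 2.945]
force: [0.6, 0.2, -0.0]
width: 35.9
eef [520.3 -77.8 243.9] travel cm [-0.19 -0.09 -0.11] turn [-0.05 -0.07 -0.05] F [ 0.6  0.2 -0. ] w 35.9 t 7.83
[[384, 252], [385, 301], [402, 301], [402, 252]]
```

View pics/w3v.png

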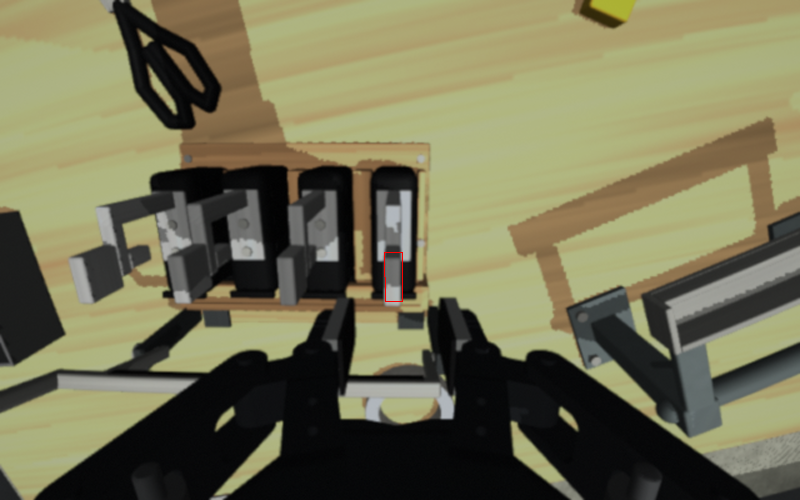

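The bar is up. The tab of the +y core matches the predicted outline (385–402, 252–301) to within about 1 mm, and the fingers straddle it. I descend and grip.

```bash
python3 -m jog '{"angular":[[0,0,0],[0,0,0],[0,0,0],[0,0,0]],"travel":[[-0.2,-0.1,3],[-0.2,-0.1,6],[-0.2,-0.1,8.2],[-0.2,-0.1,8.2]],"fingers":[0.58,0.58,0.58,0.58]}' 
python3 -m jog '{"angular":[[0,0,0],[0,0,0],[0,0,0],[0,0,0]],"travel":[[0,0,0],[0,0,0],[0,0,0],[0,0,0]],"fingers":[1,1,1,1]}' 
python3 go.py 522 -79 161 -11.2
```

```text
clock: 8.38
eef_pos: [522.8, -79.2, 162.4]
tool_rot: [-3.141, -0.0, 2.945]
force: [-0.1, 0.6, 0.8]
width: 35.8
clock: 8.88
eef_pos: [523.9, -79.2, 163.8]
tool_rot: [-3.141, 0.003, 2.945]
force: [0.7, -1.1, 6.5]
width: 9.4
eef [523.9 -79.2 163.8] travel cm [ 0.19 -0.01  0.28] turn [-0.01  0.2  -0.04] F [ 0.7 -1.1  6.5] w 9.4 t 8.88
```

```bash
python3 -m jog '{"angular":[[0,0,0],[0,0,0],[0,0,0],[0,0,0],[0,0,0]],"travel":[[0.8,0,-0.1],[1.8,0,-0.1],[3,0,-0.1],[4.2,0,-0.1],[4.5,0,-0.1]],"fingers":[1,1,1,1,1]}' 
python3 -m jog '{"angular":[[0,0,0],[0,0,0],[0,0,0],[0,0,0],[0,0,0]],"travel":[[0,0,-1],[0,0,-2.5],[0,0,-5],[0,0,-8],[0,0,-11]],"fingers":[1,1,1,1,1]}' 
python3 go.py 522 -79 161 -11.2
python3 - <<'E'
from h import *
cv2.imwrite("pics/top2.png",get_image("top")[:,:,::-1]);cv2.imwrite("pics/sc2.png",get_image("scene")[:,:,::-1]);print(read_state()["width"],read_state()["force"])
E
```

```text
clock: 9.5
eef_pos: [482.1, -70.5, 165.4]
tool_rot: [3.141, 0.01, 2.946]
force: [6.5, -2.1, 11.0]
width: 9.5
clock: 10.12
eef_pos: [475.7, -69.1, 273.0]
tool_rot: [-3.141, -0.006, 2.946]
force: [0.7, 0.8, -3.5]
width: 9.3
eef [475.7 -69.1 273. ] travel cm [-4.81 -0.07 11.18] turn [-0.01 -0.35  0.01] F [ 0.7  0.8 -3.5] w 9.3 t 10.12
9.025538215889267 [ 0.81006649  0.13965835 -3.21061401]
```

```bash
python3 go.py 438 302 285 12.45
```

```text
eef [478.3 -69.6 275. ] travel cm [11.17 35.67 -0.99] turn [ 2.000e-02  1.000e-01 -2.365e+01] F [ 0.8  0.1 -3.2] w 9.0 t 10.22
```

Run:
```python
import cv2
s=cv2.imread("pics/sc2.png")
cv2.imwrite("pics/sc2c.png",cv2.resize(s[110:380,220:500],None,fx=2.2,fy=2.2,interpolation=cv2.INTER_CUBIC))
```

View pics/sc2c.png

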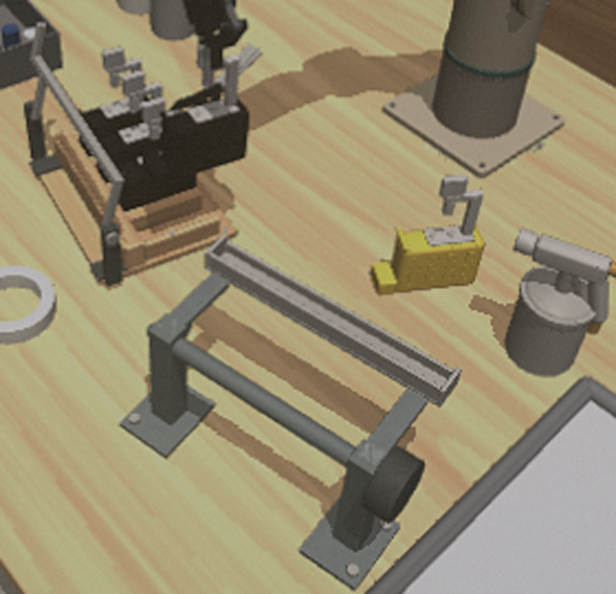

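The held core is level and clear of the rack (crop 215,120), the bar is up, and the path in front of the rail is free. I carry it over.

```bash
python3 -m jog '{"angular":[[0,0,0],[0,0,-3],[0,0,-6],[0,0,-10],[0,0,-14]],"travel":[[1,3,-0.5],[2.5,7,-1],[4,12,-1],[5.5,17,-1],[7,22,-1]],"fingers":[1,1,1,1,1]}' 
python3 go.py 438 302 270 12.45
```

```text
clock: 10.85
eef_pos: [450.0, 160.6, 281.4]
tool_rot: [-3.14, -0.005, -3.09]
force: [0.7, -0.4, -2.6]
width: 9.2
eef [450.  160.6 281.4] travel cm [ 0.47 14.18  1.12] turn [-0.07 -0.29 -9.52] F [ 0.7 -0.4 -2.6] w 9.2 t 10.85
```

```bash
python3 -m jog '{"angular":[[0,0,-4],[0,0,-8],[0,0,-9.6],[0,0,-9.6],[0,0,-9.6]],"travel":[[3,3,0],[6,7,0.5],[7,11,1.5],[7.2,11.9,2],[7.2,11.9,2]],"fingers":[1,1,1,1,1]}' 
python3 go.py 438 302 212 12.45
```

```text
clock: 11.48
eef_pos: [373.4, 274.1, 261.6]
tool_rot: [-3.139, -0.004, -2.924]
force: [-0.4, -1.0, -2.8]
width: 9.2
eef [373.4 274.1 261.6] travel cm [-6.93  1.35  4.93] turn [-0.13 -0.23  0.01] F [-0.4 -1.  -2.8] w 9.2 t 11.47
```

```bash
python3 -m jog '{"angular":[[0,0,0],[0,0,0],[0,0,0],[0,0,0],[0,0,0]],"travel":[[-4,0.8,0],[-6.9,1.3,0],[-6.9,1.3,2.5],[-6.9,1.3,4.9],[-6.9,1.3,4.9]],"fingers":[1,1,1,1,1]}' 
python3 go.py 545.5 325.8 212 12.45
python3 - <<'E'
from h import *
import pickle
m=camera_model("wrist"); im=get_image("wrist")[:,:,::-1]; cv2.imwrite("pics/w4.png",im); pickle.dump(m,open("w4.pkl","wb"))
o=[566.1,233.2,160];yaw=.2173
I=cv2.resize(im,None,fx=1.25,fy=1.25,interpolation=cv2.INTER_CUBIC).copy()
for pts,c in (([[-18.5,-145,14],[-18.5,145,14],[-13.5,145,14],[-13.5,-145,14]],(0,0,255)),([[13.5,-145,22],[13.5,145,22]],(255,0,0)),([[-6,90,0],[6,90,0],[6,100,0],[-6,100,0]],(0,255,0))):
    q=(proj(m,fr(o,yaw,pts))*1.25).astype(int); print(q.tolist()); cv2.polylines(I,[q.reshape(-1,1,2)],True,c,1)
cv2.imwrite("pics/w4v.png",I)
E
```

```text
clock: 12.1
eef_pos: [438.6, 299.5, 212.3]
tool_rot: [-3.138, -0.005, -2.928]
force: [-0.1, -0.2, -2.4]
width: 8.9
eef [438.6 299.5 212.3] travel cm [-11.     0.31  -0.02] turn [-0.19 -0.3  -0.21] F [-0.1 -0.2 -2.4] w 8.9 t 12.1
[[34, 411], [481, 420], [481, 427], [36, 417]]
[[39, 458], [480, 470]]
[[393, 420], [393, 435], [408, 435], [408, 420]]
```

View pics/w4v.png

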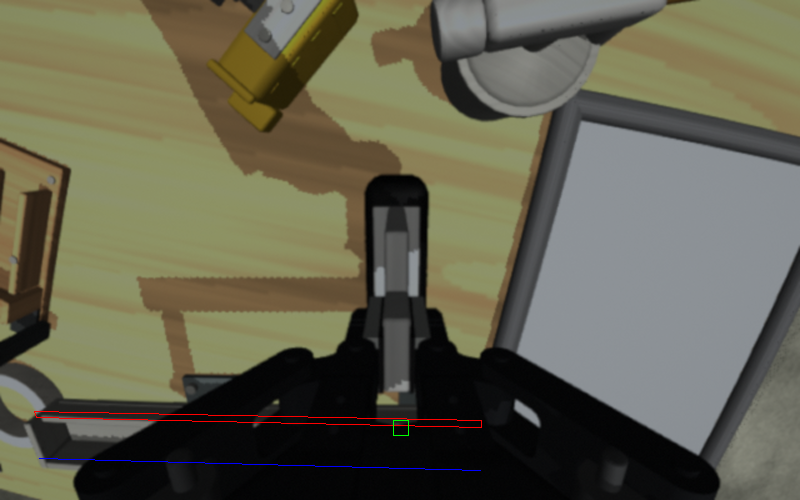

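The core hangs straight in the grip (tab at 397,350), aligned with the green target square at (400,427). I move in over the lip, then lower.

```bash
python3 -m jog '{"angular":[[0,0,-0.2],[0,0,-0.2],[0,0,-0.2],[0,0,-0.2],[0,0,-0.2]],"travel":[[-3,0.3,0],[-6,0.3,0],[-9,0.3,0],[-11,0.3,0],[-11,0.3,0]],"fingers":[1,1,1,1,1]}' 
python3 go.py 545.5 325.8 190 12.45
```

```text
clock: 12.78
eef_pos: [548.2, 328.2, 215.1]
tool_rot: [-3.141, 0.002, -2.924]
force: [-1.3, 0.1, -2.2]
width: 8.7
eef [548.2 328.2 215.1] travel cm [ 0.33 -0.18  2.5 ] turn [-0.01  0.13  0.02] F [-1.3  0.1 -2.2] w 8.7 t 12.78
```

```bash
python3 -m jog '{"angular":[[0,0,0],[0,0,0],[0,0,0],[0,0,0]],"travel":[[0.2,-0.1,0],[0.2,-0.1,0.7],[0.2,-0.1,1.4],[0.2,-0.1,1.7]],"fingers":[1,1,1,1]}' 
python3 go.py 545.5 325.8 190 12.45
python3 -m jog '{"angular":[[0,0,0],[0,0,0],[0,0,0]],"travel":[[0,0,0.3],[0,0,0.6],[0,0,0.6]],"fingers":[1,1,1]}' 
python3 go.py 545.5 325.8 190 12.45
```

```text
clock: 13.28
eef_pos: [543.9, 327.5, 196.5]
tool_rot: [-3.141, -0.001, -2.922]
force: [0.7, 0.4, -2.6]
width: 9.1
eef [543.9 327.5 196.5] travel cm [-0.12 -0.2   0.65] turn [-0.02 -0.08  0.16] F [ 0.7  0.4 -2.6] w 9.1 t 13.28
clock: 13.65
eef_pos: [544.5, 327.6, 191.0]
tool_rot: [-3.141, -0.0, -2.922]
force: [0.3, -0.1, -2.4]
width: 8.9
eef [544.5 327.6 191. ] travel cm [-0.06 -0.19  0.1 ] turn [-0.01 -0.02  0.14] F [ 0.3 -0.1 -2.4] w 8.9 t 13.65
```

Already below lip level with no contact, so the tip is inside the channel. I lower in small steps until the floor takes the weight.

```bash
python3 -m jog '{"angular":[[0,0,0],[0,0,0],[0,0,0]],"travel":[[0,0,0.15],[0,0,0.3],[0,0,0.3]],"fingers":[1,1,1]}' 
python3 -m jog '{"angular":[[0,0,0],[0,0,0],[0,0,0]],"travel":[[0,0,0.15],[0,0,0.3],[0,0,0.3]],"fingers":[1,1,1]}'
```

```text
clock: 14.02
eef_pos: [544.8, 327.7, 189.6]
tool_rot: [3.141, 0.001, -2.922]
force: [-1.4, -1.2, 5.0]
width: 9.1
clock: 14.4
eef_pos: [545.0, 327.8, 189.4]
tool_rot: [3.14, 0.002, -2.922]
force: [-6.4, -3.1, 21.8]
width: 9.0
```

```bash
python3 -m jog '{"angular":[[0,0,0],[0,0,0],[0,0,0],[0,0,0]],"travel":[[0,0,-0.4],[0,0,-0.4],[0,0,-0.4],[0,0,-0.4]],"fingers":[1,0.58,0.58,0.58]}' 
python3 -m jog '{"angular":[[0,0,0],[0,0,0],[0,0,0],[0,0,0],[0,0,0]],"travel":[[0,0,-1],[0,0,-3],[0,0,-6],[0,0,-9],[0,0,-9]],"fingers":[0.58,0.58,0.58,0.58,0.58]}' 
python3 go.py 509.7 -140 250 -11.2
python3 - <<'E'
from h import *
import pickle
s=get_image("scene")[:,:,::-1]; m=camera_model("wrist"); im=get_image("wrist")[:,:,::-1]; cv2.imwrite("pics/w5.png",im);pickle.dump(m,open("w5.pkl","wb"))
a=cv2.resize(s[110:330,230:470],(480,440),interpolation=cv2.INTER_CUBIC); b=im[60:400,130:450]
I=np.zeros((440,800,3),np.uint8); I[:,:480]=a; I[:340,480:]=b
cv2.imwrite("pics/v5.png",I)
E
```

```text
clock: 14.9
eef_pos: [544.6, 327.6, 188.9]
tool_rot: [-3.141, -0.0, -2.922]
force: [-0.1, 0.7, -0.9]
width: 35.7
clock: 15.52
eef_pos: [546.2, 328.5, 282.6]
tool_rot: [3.139, 0.006, -2.922]
force: [0.3, 0.2, -0.9]
width: 35.9
eef [546.2 328.5 282.6] travel cm [ 13.79 -44.93   3.08] turn [ 0.19  0.31 23.78] F [ 0.3  0.2 -0.9] w 35.9 t 15.53
```

View pics/v5.png

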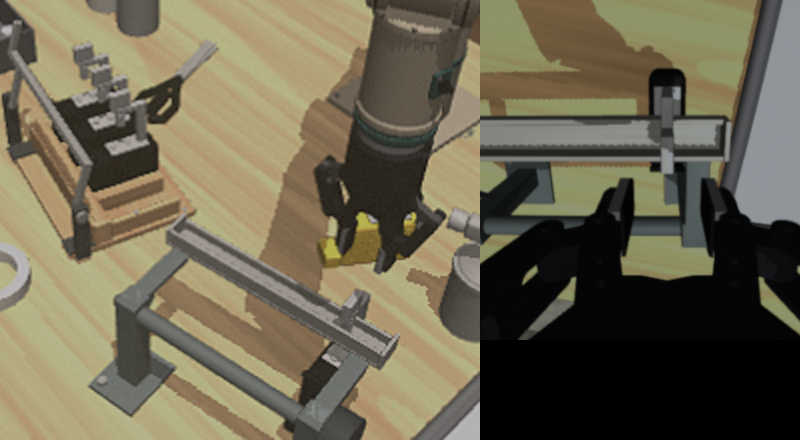

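The first core hangs with its tip behind the lip near the +y end (wrist crop 665,140), and three cores remain in the rack with the bar up. Now the next one (y=+31). I check its position at hover by template matching against the first.

```bash
python3 -m jog '{"angular":[[0,0,4],[0,0,8],[0,0,12],[0,0,16],[0,0,20]],"travel":[[2,-5.5,0],[3.5,-11,0],[5,-16.5,0],[7,-22,0],[8.5,-27.5,0]],"fingers":[0.58,0.58,0.58,0.58,0.58]}' 
python3 go.py 508 -138.5 244 -11.2
```

```text
clock: 16.25
eef_pos: [520.2, 38.8, 278.3]
tool_rot: [-3.141, -0.002, 3.01]
force: [0.2, 0.2, -0.2]
width: 36.2
eef [520.2  38.8 278.3] travel cm [ -1.13 -17.74   3.44] turn [-0.04 -0.13  3.66] F [ 0.2  0.2 -0.2] w 36.2 t 16.25
```

```bash
python3 -m jog '{"angular":[[0,0,3.7],[0,0,3.7],[0,0,3.7],[0,0,3.7],[0,0,3.7]],"travel":[[0,-5,0],[-0.5,-10,0],[-1.1,-15,1],[-1.1,-17,3],[-1.1,-17,3.4]],"fingers":[0.58,0.58,0.58,0.58,0.58]}' 
python3 go.py 508 -138.5 244 -11.2
cat > chk.py <<'E'
import sys,pickle
from h import *
s=read_state(); m=camera_model("wrist"); im=get_image("wrist")[:,:,::-1].copy(); n=sys.argv[1]; cv2.imwrite(f"pics/{n}.png",im); pickle.dump(m,open(n+".pkl","wb"))
t=cv2.imread("pics/w3.png")
for nm,(x0,y0,x1,y1) in dict(tab=(302,195,328,248),block=(292,130,340,180)).items():
    T=t[y0:y1,x0:x1]; R=cv2.matchTemplate(im[y0-50:y1+50,x0-60:x1+60],T,cv2.TM_CCOEFF_NORMED); _,v,_,l=cv2.minMaxLoc(R)
    print(nm,"score %.2f"%v,"shift px right,down",l[0]-60,l[1]-50)
E
python3 chk.py w6
```

```text
clock: 16.88
eef_pos: [508.6, -130.7, 243.4]
tool_rot: [-3.141, -0.004, 2.944]
force: [0.2, 1.0, -0.3]
width: 35.4
eef [ 508.6 -130.7  243.4] travel cm [-0.09 -0.78 -0.06] turn [-0.04 -0.25 -0.13] F [ 0.2  1.  -0.3] w 35.4 t 16.88
tab score 0.92 shift px right,down -9 2
block score 0.98 shift px right,down -6 2
```

```bash
python3 go.py 511 -139.5 163 -11.2
python3 -m jog '{"angular":[[0,0,0],[0,0,0],[0,0,0]],"travel":[[-0.3,-0.6,0],[-0.3,-0.6,1],[-0.3,-0.6,2]],"fingers":[0.58,0.58,0.58]}'
python3 go.py 511 -139.5 163 -11.2
python3 chk.py w7
```

```text
eef [ 509.3 -128.8  243.6] travel cm [-0.4  -1.02  8.06] turn [ 0.03 -0.22  0.03] F [ 0.7  0.7 -0. ] w 36.2 t 16.93
clock: 17.3
eef_pos: [512.6, -135.0, 224.8]
tool_rot: [3.141, 0.0, 2.949]
force: [-0.1, 0.4, 0.4]
width: 35.6
eef [ 512.6 -135.   224.8] travel cm [ 0.07 -0.48  6.18] turn [0.02 0.02 0.16] F [-0.1  0.4  0.4] w 35.6 t 17.3
tab score 0.86 shift px right,down -5 4
block score 0.94 shift px right,down -3 -2
```

```bash
python3 -m jog '{"angular":[[0,0,0],[0,0,0],[0,0,0],[0,0,0]],"travel":[[0,-0.4,1],[0,-0.4,4],[0,-0.4,6.2],[0,-0.4,6.2]],"fingers":[0.58,0.58,0.58,0.58]}' 
python3 -m jog '{"angular":[[0,0,0],[0,0,0],[0,0,0],[0,0,0]],"travel":[[0,0,0],[0,0,0],[0,0,0],[0,0,0]],"fingers":[1,1,1,1]}' 
python3 go.py 511 -139.5 163 -11.2
python3 -m jog '{"angular":[[0,0,0],[0,0,0],[0,0,0],[0,0,0],[0,0,0]],"travel":[[0.8,0,-0.1],[1.8,0,-0.1],[3,0,-0.1],[4.2,0,-0.1],[4.5,0,-0.1]],"fingers":[1,1,1,1,1]}' 
python3 go.py 475 -69 163 -11.2
```

```text
clock: 17.85
eef_pos: [510.2, -139.5, 161.6]
tool_rot: [-3.142, -0.004, 2.947]
force: [-0.1, -1.2, 0.2]
width: 36.2
clock: 18.35
eef_pos: [512.4, -140.1, 164.1]
tool_rot: [-3.141, 0.002, 2.948]
force: [0.1, -0.2, 4.6]
width: 8.8
eef [ 512.4 -140.1  164.1] travel cm [0.15 0.03 0.11] turn [-0.01  0.13  0.08] F [ 0.1 -0.2  4.6] w 8.8 t 18.35
clock: 18.98
eef_pos: [465.9, -130.7, 164.1]
tool_rot: [3.141, -0.001, 2.947]
force: [0.9, -0.5, -1.3]
width: 8.7
eef [ 465.9 -130.7  164.1] travel cm [0.29 6.23 0.11] turn [ 0.01 -0.08  0.07] F [ 0.9 -0.5 -1.3] w 8.7 t 18.98
```

```bash
python3 -m jog '{"angular":[[0,0,0],[0,0,0],[0,0,0],[0,0,0],[0,0,0]],"travel":[[0,0,-1],[0,0,-3],[0,0,-6],[0,0,-9],[0,0,-11]],"fingers":[1,1,1,1,1]}' 
python3 go.py 451.7 240.5 275 12.45
```

```text
clock: 19.6
eef_pos: [467.1, -131.0, 275.6]
tool_rot: [-3.142, -0.0, 2.948]
force: [-0.2, -0.2, -3.5]
width: 9.2
eef [ 467.1 -131.   275.6] travel cm [ 8.67 36.16  0.06] turn [ 0.000e+00 -1.000e-02 -2.356e+01] F [-0.2 -0.2 -3.5] w 9.2 t 19.6
```

```bash
python3 -m jog '{"angular":[[0,0,-3],[0,0,-7],[0,0,-11],[0,0,-15],[0,0,-19]],"travel":[[1,4,0],[2,9,0],[4,14,0],[5,19,0],[6,24,0]],"fingers":[1,1,1,1,1]}' 
python3 go.py 451.7 240.5 275 12.45
```

```text
clock: 20.23
eef_pos: [453.9, 117.4, 274.4]
tool_rot: [-3.141, -0.001, -3.002]
force: [1.3, -0.1, -3.6]
width: 8.7
eef [453.9 117.4 274.4] travel cm [-1.49 12.22 -0.07] turn [-0.03 -0.07 -4.44] F [ 1.3 -0.1 -3.6] w 8.7 t 20.23
```

```bash
python3 -m jog '{"angular":[[0,0,-3],[0,0,-4.5],[0,0,-4.5],[0,0,-4.5],[0,0,-4.5]],"travel":[[-0.3,4,0],[-1,8,0],[-1.5,11,0.5],[-1.5,11,3],[-1.5,11,6]],"fingers":[1,1,1,1,1]}' 
python3 go.py 451.7 240.5 212 12.45
```

```text
clock: 20.85
eef_pos: [454.3, 227.4, 213.8]
tool_rot: [-3.141, -0.0, -2.924]
force: [0.6, -0.9, -3.4]
width: 9.1
eef [454.3 227.4 213.8] travel cm [-0.03  1.34  0.18] turn [-0.03 -0.02  0.01] F [ 0.6 -0.9 -3.4] w 9.1 t 20.85
```

```bash
python3 -m jog '{"angular":[[0,0,0],[0,0,0],[0,0,0]],"travel":[[0,1.3,0.1],[0,1.3,0.1],[0,1.3,0.1]],"fingers":[1,1,1]}' 
python3 go.py 559.1 264.2 212 12.45
python3 -m jog '{"angular":[[0,0,0],[0,0,0],[0,0,0],[0,0,0],[0,0,0]],"travel":[[-3,0,0],[-6,0,0],[-9,0,0],[-11,0,0],[-11,0,0]],"fingers":[1,1,1,1,1]}' 
python3 go.py 559.1 264.2 190 12.45
```

```text
clock: 21.22
eef_pos: [452.4, 240.3, 214.4]
tool_rot: [3.141, 0.002, -2.925]
force: [-0.2, 0.1, -3.6]
width: 9.0
eef [452.4 240.3 214.4] travel cm [-10.94   0.04   0.26] turn [ 0.03  0.11 -0.03] F [-0.2  0.1 -3.6] w 9.0 t 21.23
clock: 21.85
eef_pos: [560.9, 263.0, 213.9]
tool_rot: [-3.142, 0.002, -2.927]
force: [-0.5, -0.4, -4.1]
width: 9.1
eef [560.9 263.  213.9] travel cm [0.15 0.15 2.39] turn [-0.    0.12 -0.14] F [-0.5 -0.4 -4.1] w 9.1 t 21.85
```

```bash
python3 -m jog '{"angular":[[0,0,0],[0,0,0],[0,0,0],[0,0,0],[0,0,0]],"travel":[[0.1,0.1,0.3],[0.1,0.1,1],[0.1,0.1,1.6],[0.1,0.1,2.2],[0.1,0.1,2.2]],"fingers":[1,1,1,1,1]}' 
python3 -m jog '{"angular":[[0,0,0],[0,0,0],[0,0,0]],"travel":[[0,0,0.15],[0,0,0.3],[0,0,0.3]],"fingers":[1,1,1]}'
```

```text
clock: 22.48
eef_pos: [557.7, 264.0, 190.7]
tool_rot: [-3.141, -0.001, -2.925]
force: [0.3, 0.8, -3.6]
width: 9.0
clock: 22.85
eef_pos: [558.2, 264.2, 190.1]
tool_rot: [3.141, 0.001, -2.926]
force: [-3.0, -0.7, 8.7]
width: 9.3
```

Floor contact at the expected height. I release, rise and go back for the next one (y=-31).

```bash
python3 -m jog '{"angular":[[0,0,0],[0,0,0],[0,0,0],[0,0,0]],"travel":[[0,0,-0.15],[0,0,-0.15],[0,0,-0.15],[0,0,-0.15]],"fingers":[1,0.58,0.58,0.58]}' 
python3 -m jog '{"angular":[[0,0,0],[0,0,0],[0,0,0],[0,0,0],[0,0,0]],"travel":[[0,0,-1],[0,0,-3],[0,0,-6],[0,0,-9],[0,0,-9]],"fingers":[0.58,0.58,0.58,0.58,0.58]}' 
python3 go.py 496 -199.5 244 -11.2
python3 - <<'E'
from h import *
cv2.imwrite("pics/sc6.png",get_image("scene")[:,:,::-1])
E
```

```text
clock: 23.35
eef_pos: [558.1, 264.2, 189.7]
tool_rot: [3.142, 0.0, -2.925]
force: [0.2, -0.0, -1.0]
width: 36.0
clock: 23.98
eef_pos: [559.7, 264.9, 283.1]
tool_rot: [3.14, 0.006, -2.926]
force: [-0.4, 1.0, -0.9]
width: 35.8
eef [559.7 264.9 283.1] travel cm [ 16.2  -44.     3.73] turn [ 0.17  0.33 23.58] F [-0.4  1.  -0.9] w 35.8 t 23.98
```

```bash
python3 -m jog '{"angular":[[0,0,4],[0,0,8],[0,0,13],[0,0,18],[0,0,23.5]],"travel":[[2,-5.5,0],[4,-11,0],[6,-16.5,0],[8,-22,0],[10,-27.5,0]],"fingers":[0.58,0.58,0.58,0.58,0.58]}' 
python3 go.py 496 -199.5 244 -11.2
```

```text
clock: 24.65
eef_pos: [518.2, -27.7, 279.0]
tool_rot: [-3.141, -0.001, 2.945]
force: [1.1, -1.1, -0.6]
width: 35.5
eef [518.2 -27.7 279. ] travel cm [ -1.19 -17.28   3.5 ] turn [-0.02 -0.08 -0.08] F [ 1.1 -1.1 -0.6] w 35.5 t 24.65
```

```bash
python3 -m jog '{"angular":[[0,0,0],[0,0,0],[0,0,0],[0,0,0],[0,0,0]],"travel":[[0,-5,0],[-0.5,-10,0],[-1.1,-15,1],[-1.1,-16.9,3],[-1.1,-16.9,3.4]],"fingers":[0.58,0.58,0.58,0.58,0.58]}' 
python3 -m jog '{"angular":[[0,0,0]],"travel":[[0,0,0]],"fingers":[0.58]}' 
python3 go.py 496 -199.5 244 -11.2
python3 chk.py w8
```

```text
clock: 25.28
eef_pos: [495.6, -195.0, 244.0]
tool_rot: [-3.141, -0.004, 2.944]
force: [1.1, 1.1, -0.2]
width: 35.7
clock: 25.4
eef_pos: [497.6, -192.3, 245.3]
tool_rot: [3.14, -0.001, 2.949]
force: [-0.5, -0.0, 0.1]
width: 36.0
eef [ 497.6 -192.3  245.3] travel cm [ 0.02 -0.74  0.13] turn [ 0.07 -0.08  0.18] F [-0.5 -0.   0.1] w 36.0 t 25.4
tab score 0.90 shift px right,down -10 -1
block score 0.96 shift px right,down -8 -1
```

```bash
python3 go.py 499 -200 163 -11.2
python3 -m jog '{"angular":[[0,0,0],[0,0,0],[0,0,0],[0,0,0],[0,0,0]],"travel":[[-0.2,-0.7,0],[-0.2,-0.7,2],[-0.2,-0.7,5],[-0.2,-0.7,8.2],[-0.2,-0.7,8.2]],"fingers":[0.58,0.58,0.58,0.58,0.58]}' 
python3 -m jog '{"angular":[[0,0,0],[0,0,0],[0,0,0],[0,0,0]],"travel":[[0,0,0],[0,0,0],[0,0,0],[0,0,0]],"fingers":[1,1,1,1]}' 
python3 go.py 499 -200 163 -11.2
```

```text
eef [ 498.1 -192.2  245.8] travel cm [-0.24 -0.76  8.28] turn [ 0.06 -0.01  0.22] F [-0.1  0.4  0.3] w 35.8 t 25.45
clock: 26.08
eef_pos: [497.1, -200.3, 162.4]
tool_rot: [3.141, -0.004, 2.948]
force: [0.3, 0.4, -0.8]
width: 35.7
clock: 26.58
eef_pos: [499.2, -201.9, 165.2]
tool_rot: [-3.141, 0.003, 2.947]
force: [-1.0, -1.3, 7.2]
width: 9.0
eef [ 499.2 -201.9  165.2] travel cm [0.06 0.18 0.22] turn [-0.04  0.18  0.07] F [-1.  -1.3  7.2] w 9.0 t 26.57
```

```bash
python3 -m jog '{"angular":[[0,0,0],[0,0,0],[0,0,0],[0,0,0],[0,0,0]],"travel":[[0.8,0,-0.1],[1.8,0,-0.1],[3,0,-0.1],[4.2,0,-0.1],[4.5,0,-0.1]],"fingers":[1,1,1,1,1]}' 
python3 -m jog '{"angular":[[0,0,0],[0,0,0],[0,0,0],[0,0,0],[0,0,0]],"travel":[[0,0,-1],[0,0,-3],[0,0,-6],[0,0,-9],[0,0,-11]],"fingers":[1,1,1,1,1]}' 
python3 go.py 465.5 178 275 12.45
```

```text
clock: 27.2
eef_pos: [453.7, -192.5, 165.4]
tool_rot: [-3.141, 0.002, 2.947]
force: [3.1, -0.8, 5.6]
width: 9.0
clock: 27.82
eef_pos: [452.4, -191.9, 275.4]
tool_rot: [3.141, -0.003, 2.948]
force: [-0.2, 0.6, -3.5]
width: 9.0
eef [ 452.4 -191.9  275.4] travel cm [ 5.85 36.55  0.07] turn [  0.06  -0.16 -23.57] F [-0.2  0.6 -3.5] w 9.0 t 27.82
```

```bash
python3 -m jog '{"angular":[[0,0,-3],[0,0,-7],[0,0,-11],[0,0,-15],[0,0,-19]],"travel":[[0.8,4,0],[1.5,9,0],[2.4,14,0],[3.2,19,0],[4,25,0]],"fingers":[1,1,1,1,1]}' 
python3 go.py 465.5 178 275 12.45
```

```text
clock: 28.45
eef_pos: [460.9, 60.9, 274.2]
tool_rot: [-3.141, -0.004, -3.003]
force: [1.5, 0.6, -3.7]
width: 9.1
eef [460.9  60.9 274.2] travel cm [-2.07 11.53 -0.1 ] turn [-0.05 -0.23 -4.53] F [ 1.5  0.6 -3.7] w 9.1 t 28.45
```

```bash
python3 -m jog '{"angular":[[0,0,-3],[0,0,-4.5],[0,0,-4.5],[0,0,-4.5],[0,0,-4.5]],"travel":[[-0.6,4,0],[-1.5,8,0],[-2,11.7,0.5],[-2,11.7,3],[-2,11.7,6]],"fingers":[1,1,1,1,1]}' 
python3 go.py 465.5 178 213 12.45
```

```text
clock: 29.08
eef_pos: [465.0, 179.0, 213.7]
tool_rot: [-3.141, -0.003, -2.924]
force: [0.5, -0.3, -3.5]
width: 8.8
eef [465.  179.  213.7] travel cm [-0.02 -0.11  0.07] turn [-0.05 -0.17  0.03] F [ 0.5 -0.3 -3.5] w 8.8 t 29.07
```

```bash
python3 -m jog '{"angular":[[0,0,0],[0,0,0],[0,0,0],[0,0,0],[0,0,0]],"travel":[[-3,-0.1,0],[-6,-0.1,0],[-9,-0.1,0],[-11,-0.1,0],[-11,-0.1,0]],"fingers":[1,1,1,1,1]}' 
python3 go.py 572.9 201.8 191 12.45
python3 -m jog '{"angular":[[0,0,0]],"travel":[[0,0,0]],"fingers":[1]}'
python3 go.py 572.9 201.8 191 12.45
```

```text
clock: 29.7
eef_pos: [573.8, 201.1, 213.6]
tool_rot: [-3.141, -0.003, -2.926]
force: [-1.1, -1.1, -3.0]
width: 9.0
eef [573.8 201.1 213.6] travel cm [0.07 0.09 2.26] turn [-0.06 -0.19 -0.09] F [-1.1 -1.1 -3. ] w 9.0 t 29.7
clock: 29.82
eef_pos: [572.3, 201.1, 213.9]
tool_rot: [-3.141, -0.004, -2.925]
force: [-0.2, -0.3, -2.4]
width: 9.0
eef [572.3 201.1 213.9] travel cm [-0.08  0.05  2.29] turn [-0.04 -0.23 -0.06] F [-0.2 -0.3 -2.4] w 9.0 t 29.82
```

```bash
python3 -m jog '{"angular":[[0,0,0],[0,0,0],[0,0,0],[0,0,0],[0,0,0]],"travel":[[0,0,0.5],[0,0,1],[0,0,1.6],[0,0,2.2],[0,0,2.2]],"fingers":[1,1,1,1,1]}' 
python3 -m jog '{"angular":[[0,0,0],[0,0,0],[0,0,0]],"travel":[[0,0,0.15],[0,0,0.3],[0,0,0.3]],"fingers":[1,1,1]}'
```

```text
clock: 30.45
eef_pos: [573.8, 201.6, 192.0]
tool_rot: [-3.141, -0.001, -2.925]
force: [-0.7, 0.4, -2.5]
width: 9.2
clock: 30.82
eef_pos: [574.6, 201.9, 191.2]
tool_rot: [3.141, 0.001, -2.926]
force: [-2.0, -0.2, 4.9]
width: 9.0
```

```bash
python3 -m jog '{"angular":[[0,0,0],[0,0,0],[0,0,0],[0,0,0]],"travel":[[0,0,0],[0,0,0],[0,0,0],[0,0,0]],"fingers":[1,0.58,0.58,0.58]}' 
python3 -m jog '{"angular":[[0,0,0],[0,0,0],[0,0,0],[0,0,0],[0,0,0]],"travel":[[0,0,-1],[0,0,-3],[0,0,-6],[0,0,-9],[0,0,-9]],"fingers":[0.58,0.58,0.58,0.58,0.58]}' 
python3 go.py 484 -260 244 -11.2
python3 -m jog '{"angular":[[0,0,4],[0,0,8],[0,0,13],[0,0,18],[0,0,23.5]],"travel":[[2,-5.5,0],[4,-11,0],[6,-16.5,0],[8,-22,0],[11,-27.5,0]],"fingers":[0.58,0.58,0.58,0.58,0.58]}' 
python3 go.py 484 -260 244 -11.2
```

```text
clock: 31.32
eef_pos: [574.5, 201.9, 189.8]
tool_rot: [3.141, 0.0, -2.925]
force: [0.1, -0.7, 0.5]
width: 35.4
clock: 31.95
eef_pos: [576.1, 202.4, 283.0]
tool_rot: [3.141, 0.006, -2.926]
force: [-0.1, 0.1, 0.9]
width: 35.7
eef [576.1 202.4 283. ] travel cm [ 18.93 -43.19   3.74] turn [ 0.13  0.34 23.58] F [-0.1  0.1  0.9] w 35.7 t 31.95
clock: 32.58
eef_pos: [525.6, -91.9, 279.3]
tool_rot: [-3.142, -0.0, 2.945]
force: [0.9, 0.7, -0.3]
width: 35.9
eef [525.6 -91.9 279.3] travel cm [  0.79 -17.3    3.53] turn [-0.   -0.   -0.06] F [ 0.9  0.7 -0.3] w 35.9 t 32.58
```

```bash
python3 -m jog '{"angular":[[0,0,0],[0,0,0],[0,0,0],[0,0,0],[0,0,0]],"travel":[[0,-5,0],[0.4,-10,0],[0.8,-15,1],[0.8,-17.3,3],[0.8,-17.3,3.4]],"fingers":[0.58,0.58,0.58,0.58,0.58]}' 
python3 -m jog '{"angular":[[0,0,0]],"travel":[[0,0,0]],"fingers":[0.58]}' 
python3 go.py 487 -261 163 -11.2
python3 chk.py w9
```

```text
clock: 33.2
eef_pos: [482.8, -259.9, 244.2]
tool_rot: [-3.142, -0.003, 2.943]
force: [0.0, -0.1, -0.1]
width: 35.8
clock: 33.33
eef_pos: [485.0, -256.8, 245.4]
tool_rot: [3.14, -0.001, 2.949]
force: [0.3, -0.4, -0.5]
width: 36.3
eef [ 485.  -256.8  245.4] travel cm [-0.28 -0.38  8.24] turn [ 0.08 -0.06  0.17] F [ 0.3 -0.4 -0.5] w 36.3 t 33.33
tab score 0.96 shift px right,down -5 -1
block score 0.98 shift px right,down -4 -1
```

```bash
python3 -m jog '{"angular":[[0,0,0],[0,0,0],[0,0,0],[0,0,0],[0,0,0]],"travel":[[-0.2,-0.4,0],[-0.2,-0.4,2],[-0.2,-0.4,5],[-0.2,-0.4,8.2],[-0.2,-0.4,8.2]],"fingers":[0.58,0.58,0.58,0.58,0.58]}' 
python3 -m jog '{"angular":[[0,0,0],[0,0,0],[0,0,0],[0,0,0]],"travel":[[0,0,0],[0,0,0],[0,0,0],[0,0,0]],"fingers":[1,1,1,1]}' 
python3 go.py 487 -261 163 -11.2
python3 -m jog '{"angular":[[0,0,0],[0,0,0],[0,0,0],[0,0,0],[0,0,0]],"travel":[[0.8,0,-0.1],[1.8,0,-0.1],[3,0,-0.1],[4.2,0,-0.1],[4.5,0,-0.1]],"fingers":[1,1,1,1,1]}' 
python3 -m jog '{"angular":[[0,0,0],[0,0,0],[0,0,0],[0,0,0],[0,0,0]],"travel":[[0,0,-1],[0,0,-3],[0,0,-6],[0,0,-9],[0,0,-11]],"fingers":[1,1,1,1,1]}' 
python3 go.py 479 116.5 275 12.45
```

```text
clock: 34.0
eef_pos: [485.1, -261.5, 162.3]
tool_rot: [3.14, -0.004, 2.949]
force: [-0.3, 0.2, -0.2]
width: 35.7
clock: 34.5
eef_pos: [487.3, -263.5, 165.3]
tool_rot: [-3.141, 0.004, 2.948]
force: [1.0, -0.5, 6.0]
width: 9.0
eef [ 487.3 -263.5  165.3] travel cm [0.08 0.24 0.23] turn [-0.05  0.21  0.09] F [ 1.  -0.5  6. ] w 9.0 t 34.5
clock: 35.12
eef_pos: [443.7, -255.0, 166.8]
tool_rot: [-3.14, 0.007, 2.948]
force: [4.8, 0.1, 16.1]
width: 9.1
clock: 35.75
eef_pos: [439.9, -253.5, 275.1]
tool_rot: [3.141, -0.004, 2.947]
force: [1.1, -0.1, -3.2]
width: 9.3
eef [ 439.9 -253.5  275.1] travel cm [ 3.3  37.06  0.05] turn [  0.08  -0.19 -23.58] F [ 1.1 -0.1 -3.2] w 9.3 t 35.75
```

```bash
python3 -m jog '{"angular":[[0,0,-3],[0,0,-7],[0,0,-11],[0,0,-15],[0,0,-19]],"travel":[[0.4,4,0],[0.7,9,0],[1,14,0],[1.4,19,0],[1.8,25,0]],"fingers":[1,1,1,1,1]}' 
python3 go.py 479 116.5 275 12.45
```

```text
clock: 36.38
eef_pos: [470.0, -4.9, 273.9]
tool_rot: [-3.141, -0.005, -3.004]
force: [1.6, 0.5, -2.9]
width: 9.1
eef [470.   -4.9 273.9] travel cm [-2.56 11.91 -0.13] turn [-0.03 -0.26 -4.55] F [ 1.6  0.5 -2.9] w 9.1 t 36.38
```

```bash
python3 -m jog '{"angular":[[0,0,-3],[0,0,-4.5],[0,0,-4.5],[0,0,-4.5],[0,0,-4.5]],"travel":[[-0.6,4,0],[-1.5,8,0],[-2.5,12,0.5],[-2.5,12,3],[-2.5,12,6]],"fingers":[1,1,1,1,1]}' 
python3 go.py 479 116.5 214 12.45
```

```text
clock: 37.0
eef_pos: [478.7, 116.8, 213.5]
tool_rot: [-3.141, -0.004, -2.924]
force: [0.2, -1.3, -3.7]
width: 8.9
eef [478.7 116.8 213.5] travel cm [-0.03 -0.03 -0.05] turn [-0.04 -0.2   0.02] F [ 0.2 -1.3 -3.7] w 8.9 t 37.0
```

```bash
python3 -m jog '{"angular":[[0,0,0],[0,0,0],[0,0,0],[0,0,0],[0,0,0]],"travel":[[-3,0,0],[-6,0,0],[-9,0,0],[-11,0,0],[-11,0,0]],"fingers":[1,1,1,1,1]}' 
python3 -m jog '{"angular":[[0,0,0]],"travel":[[0,0,0]],"fingers":[1]}'
python3 go.py 586.5 140.2 191 12.45
python3 -m jog '{"angular":[[0,0,0],[0,0,0],[0,0,0],[0,0,0],[0,0,0]],"travel":[[0,0,0.5],[0,0,1],[0,0,1.6],[0,0,2.2],[0,0,2.2]],"fingers":[1,1,1,1,1]}' 
python3 go.py 586.5 140.2 191 12.45
```

```text
clock: 37.62
eef_pos: [587.2, 139.9, 213.3]
tool_rot: [-3.141, -0.004, -2.926]
force: [0.0, -0.1, -3.7]
width: 9.1
clock: 37.75
eef_pos: [585.8, 139.8, 213.8]
tool_rot: [-3.141, -0.004, -2.925]
force: [-0.7, 0.1, -3.1]
width: 8.8
eef [585.8 139.8 213.8] travel cm [-0.08  0.03  2.28] turn [-0.03 -0.25 -0.07] F [-0.7  0.1 -3.1] w 8.8 t 37.75
clock: 38.38
eef_pos: [587.5, 140.5, 192.0]
tool_rot: [-3.142, -0.001, -2.925]
force: [-0.2, 0.2, -2.2]
width: 8.6
eef [587.5 140.5 192. ] travel cm [ 0.11 -0.    0.1 ] turn [-0.   -0.09 -0.06] F [-0.2  0.2 -2.2] w 8.6 t 38.38
```

```bash
python3 -m jog '{"angular":[[0,0,0],[0,0,0],[0,0,0]],"travel":[[0,0,0.15],[0,0,0.3],[0,0,0.3]],"fingers":[1,1,1]}'
python3 -m jog '{"angular":[[0,0,0],[0,0,0],[0,0,0],[0,0,0]],"travel":[[0,0,0],[0,0,0],[0,0,0],[0,0,0]],"fingers":[1,0.58,0.58,0.58]}' 
python3 -m jog '{"angular":[[0,0,0],[0,0,0],[0,0,0],[0,0,0],[0,0,0]],"travel":[[0,0,-1],[0,0,-3],[0,0,-6],[0,0,-10],[0,0,-13]],"fingers":[0.58,0.58,0.58,0.58,0.58]}' 
python3 go.py 562 -346 300 -11.2
python3 - <<'E'
from h import *
s=get_image("scene")[:,:,::-1]; t=get_image("top")[:,:,::-1];w=get_image("wrist")[:,:,::-1]
I=np.zeros((560,800,3),np.uint8); I[:300,:400]=cv2.resize(s[130:355,230:530],(400,300)); I[:300,400:]=cv2.resize(t[100:325,160:460],(400,300),interpolation=cv2.INTER_CUBIC); I[300:560,:640]=w[:260]
cv2.imwrite("pics/v10.png",I)
E
```

```text
clock: 38.75
eef_pos: [588.3, 140.7, 191.1]
tool_rot: [3.141, 0.001, -2.925]
force: [-2.1, -0.7, 5.1]
width: 8.8
clock: 39.25
eef_pos: [588.2, 140.7, 189.7]
tool_rot: [3.142, 0.0, -2.925]
force: [-0.2, -0.7, 0.7]
width: 35.7
clock: 39.88
eef_pos: [588.5, 140.7, 322.3]
tool_rot: [3.141, 0.002, -2.925]
force: [0.4, 0.0, 0.6]
width: 35.8
eef [588.5 140.7 322.3] travel cm [ 13.03 -46.97   2.19] turn [ 0.04  0.13 23.59] F [0.4 0.  0.6] w 35.8 t 39.88
```

View pics/v10.png

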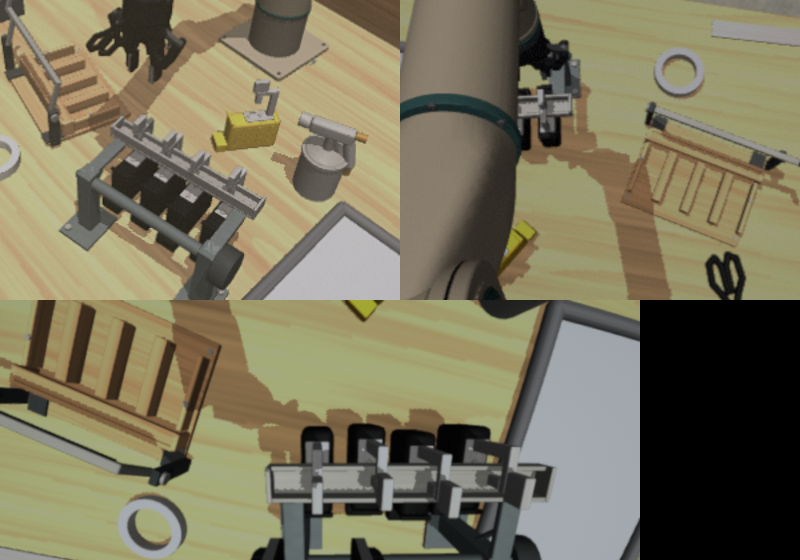

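All four cores hang evenly spaced (wrist tabs at 317, 383, 450, 515 in x), the rack is empty, the bar is up, and the gun, shears and tape are undisturbed. Now the bar comes down.

```bash
python3 -m jog '{"angular":[[0,0,4],[0,0,8],[0,0,13],[0,0,18],[0,0,23.5]],"travel":[[1.5,-5.5,0],[3,-11,0],[4.5,-16.5,0],[6,-22,0],[7.5,-27.5,0]],"fingers":[0.58,0.58,0.58,0.58,0.58]}' 
python3 go.py 560.5 -344.5 300 -11.2
```

```text
clock: 40.65
eef_pos: [572.9, -145.7, 318.8]
tool_rot: [3.141, -0.002, 2.945]
force: [0.5, 0.3, -0.1]
width: 35.8
eef [ 572.9 -145.7  318.8] travel cm [ -2.68 -19.74   1.87] turn [ 0.01 -0.1  -0.08] F [ 0.5  0.3 -0.1] w 35.8 t 40.65
```

```bash
python3 -m jog '{"angular":[[0,0,0],[0,0,0],[0,0,0],[0,0,0],[0,0,0]],"travel":[[-0.6,-5,0],[-1.2,-10,0],[-2,-15,0],[-2.7,-19.7,0.5],[-2.7,-19.7,1.8]],"fingers":[0.58,0.58,0.58,0.58,0.58]}' 
python3 -m jog '{"angular":[[0,0,0]],"travel":[[0,0,0]],"fingers":[0.58]}' 
python3 go.py 560.5 -344.5 194 -11.2
python3 - <<'E'
from h import *
import pickle
m=camera_model("wrist"); im=get_image("wrist")[:,:,::-1].copy()
o,yaw=pickle.load(open("rack.pkl","rb"))
q=1.36;r=127
P=fr(o,yaw,[[112-r*np.cos(q),-158.5,87+r*np.sin(q)]]);u=proj(m,P)[0]; print(u)
cv2.circle(im,tuple(int(v) for v in u),3,(0,0,255),1); cv2.imwrite("pics/w11.png",cv2.resize(im[150:400,150:490],None,fx=2,fy=2))
E
```

```text
clock: 41.28
eef_pos: [559.8, -348.2, 300.6]
tool_rot: [-3.138, -0.001, 2.94]
force: [-0.8, 0.2, 0.2]
width: 36.1
clock: 41.4
eef_pos: [561.5, -341.0, 299.4]
tool_rot: [3.139, -0.004, 2.948]
force: [0.2, 0.3, 1.6]
width: 35.7
eef [ 561.5 -341.   299.4] travel cm [-0.02 -0.39 10.54] turn [ 0.15 -0.24  0.1 ] F [0.2 0.3 1.6] w 35.7 t 41.4
[312.96579384 202.34054201]
```

View pics/w11.png

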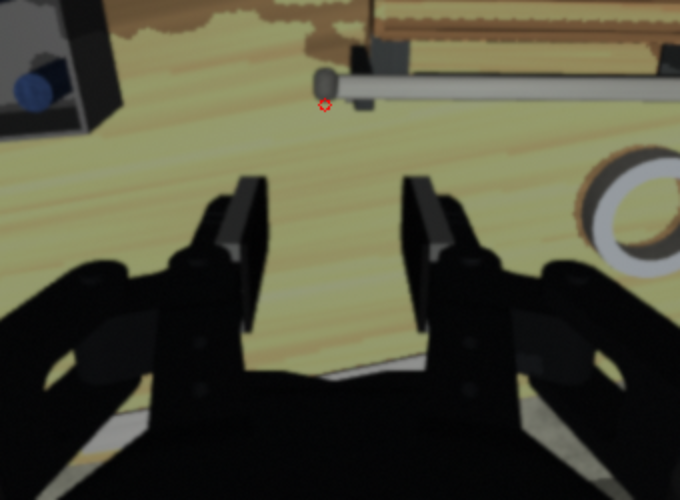

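The lug end is at (324,84), about 8 mm nearer the robot than predicted, so the bar stands at about 1.3 rad. I correct for that and pinch.

```bash
python3 go.py 553.5 -342.5 193.5 -11.2
python3 -m jog '{"angular":[[0,0,0],[0,0,0],[0,0,0],[0,0,0],[0,0,0]],"travel":[[0.8,-0.3,2],[0.8,-0.3,5],[0.8,-0.3,8],[0.8,-0.3,10.6],[0.8,-0.3,10.6]],"fingers":[0.58,0.58,0.58,0.58,0.58]}' 
python3 -m jog '{"angular":[[0,0,0],[0,0,0],[0,0,0],[0,0,0]],"travel":[[0,0,0],[0,0,0],[0,0,0],[0,0,0]],"fingers":[1,1,1,1]}' 
python3 go.py 553.5 -342.5 193.5 -11.2
```

```text
eef [ 562.3 -340.6  300.4] travel cm [ 0.8  -0.38 10.69] turn [ 0.13 -0.14  0.19] F [-0.6 -0.   0.8] w 36.0 t 41.45
clock: 42.08
eef_pos: [553.6, -341.3, 194.2]
tool_rot: [3.139, -0.004, 2.95]
force: [0.1, -0.7, 1.2]
width: 35.7
clock: 42.58
eef_pos: [555.1, -343.4, 197.5]
tool_rot: [3.141, 0.003, 2.948]
force: [-0.1, 3.9, 6.1]
width: 8.7
eef [ 555.1 -343.4  197.5] travel cm [0.18 0.06 0.4 ] turn [0.04 0.16 0.12] F [-0.1  3.9  6.1] w 8.7 t 42.58
```

```bash
python3 -m jog '{"angular":[[0,0,0],[0,0,0],[0,0,0],[0,0,0],[0,0,0]],"travel":[[1.9,0,0.67],[3.47,0,1.52],[4.9,0,2.6],[6.1,0,3.86],[7.2,0,5.3]],"fingers":[1,1,1,1,1]}' 
python3 -m jog '{"angular":[[0,0,0],[0,0,0],[0,0,0],[0,0,0],[0,0,0]],"travel":[[0.8,0,1.6],[1.3,0,2.9],[1.6,0,4.3],[1.75,0,5.6],[1.75,0,6]],"fingers":[1,1,1,1,1]}' 
python3 go.py 471.4 -326.2 82 -11.2
```

```text
clock: 43.2
eef_pos: [484.7, -329.0, 144.6]
tool_rot: [3.14, 0.004, 2.948]
force: [0.3, 5.7, 7.2]
width: 8.6
clock: 43.82
eef_pos: [465.8, -325.1, 82.8]
tool_rot: [3.139, -0.001, 2.948]
force: [-2.0, 5.8, 6.9]
width: 8.6
eef [ 465.8 -325.1   82.8] travel cm [-0.57  0.    0.08] turn [ 0.14 -0.08  0.1 ] F [-2.   5.8  6.9] w 8.6 t 43.83
```

Press a little further down to the stop.

```bash
python3 -m jog '{"angular":[[0,0,0],[0,0,0],[0,0,0]],"travel":[[0,0,0.2],[0,0,0.4],[0,0,0.4]],"fingers":[1,1,1]}' 
python3 -m jog '{"angular":[[0,0,0],[0,0,0],[0,0,0]],"travel":[[0,0,0.2],[0,0,0.4],[0,0,0.4]],"fingers":[1,1,1]}' 
python3 go.py 471.4 -326.2 82 -11.2
```

```text
clock: 44.2
eef_pos: [465.8, -325.2, 81.6]
tool_rot: [3.139, -0.001, 2.948]
force: [-6.5, 9.3, 23.7]
width: 8.3
clock: 44.58
eef_pos: [465.9, -325.3, 81.2]
tool_rot: [3.139, 0.001, 2.948]
force: [-13.1, 13.6, 53.6]
width: 8.7
eef [ 465.9 -325.3   81.2] travel cm [-0.56  0.01 -0.08] turn [0.15 0.05 0.09] F [-13.1  13.6  53.6] w 8.7 t 44.58
```

```bash
python3 -m jog '{"angular":[[0,0,0],[0,0,0],[0,0,0],[0,0,0],[0,0,0]],"travel":[[0,0,-0.4],[0,0,-0.4],[0,0,-0.4],[0,0,-0.4],[0,0,-0.4]],"fingers":[1,0.58,0.58,0.58,0.58]}' 
python3 -m jog '{"angular":[[0,0,0],[0,0,0],[0,0,0],[0,0,0],[0,0,0]],"travel":[[0,0,-2],[0,0,-6],[0,0,-12],[0,0,-18],[4,0,-20]],"fingers":[0.58,0.58,0.58,0.58,0.58]}' 
python3 -m jog '{"angular":[[0,0,0],[0,0,0]],"travel":[[4,0,0],[4,0,0]],"fingers":[0.58,0.58]}'
python3 - <<'E'
from h import *
import pickle
print(read_state()["eef_pos"])
s=get_image("scene")[:,:,::-1].copy(); t=get_image("top")[:,:,::-1].copy()
o,yaw=pickle.load(open("rack.pkl","rb"))
for n,im in(("scene",s),("top",t)):
    print(n,proj(camera_model(n),fr(o,yaw,[[40,131,93],[40,-161,93]])).round(1).tolist())
    d=cv2.imread(f"pics/{n}0.png")
    ms=slice(None)
    a=cv2.absdiff(d,im).max(2); print("diff at rack bar px check",a.mean().round(1))
I=np.zeros((600,800,3),np.uint8); I[:300,:400]=cv2.resize(s[110:335,225:525],(400,300)); I[:300,400:]=cv2.resize(t[100:325,160:460],(400,300),interpolation=cv2.INTER_CUBIC)
I[300:,:400]=cv2.resize(s[120:245,220:387],(400,300),interpolation=cv2.INTER_CUBIC); I[300:,400:]=cv2.resize(t[165:275,315:462],(400,300),interpolation=cv2.INTER_CUBIC)
cv2.imwrite("pics/v12.png",I)
E
```

```text
clock: 45.2
eef_pos: [465.9, -327.0, 78.3]
tool_rot: [-3.141, -0.001, 2.947]
force: [0.9, -0.3, 0.2]
width: 35.7
clock: 45.82
eef_pos: [430.4, -320.4, 282.3]
tool_rot: [-3.138, 0.008, 2.95]
force: [-0.5, 0.1, -0.3]
width: 36.0
clock: 46.08
eef_pos: [384.5, -311.2, 279.1]
tool_rot: [3.141, -0.001, 2.945]
force: [0.8, -0.1, 0.2]
width: 35.8
[ 384.50469347 -311.19141608  279.10204467]
scene [[294.0, 205.3], [253.8, 147.6]]
diff at rack bar px check 11.1
top [[340.1, 205.9], [446.4, 246.0]]
diff at rack bar px check 12.4
```

View pics/v12.png

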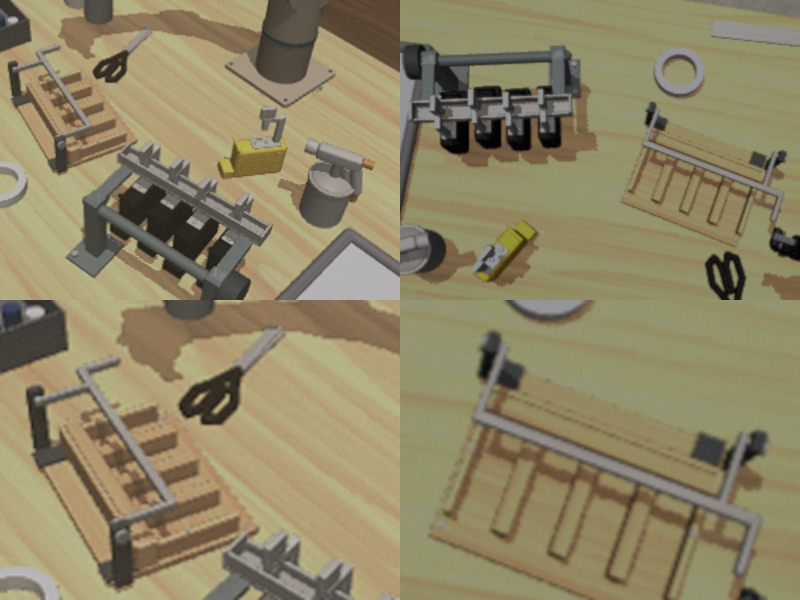

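The bar is down on the empty rack, and the gun, shears and tape are in place. In the top view the second core from the left looks slightly different, so I take one closer crop and a numeric comparison of the bar with its starting position.

Run:
```python
from h import *
s=get_image("scene")[:,:,::-1].copy(); t=get_image("top")[:,:,::-1].copy()
for n,im,(x0,y0,x1,y1) in(("top",t,(435,235,450,270)),("top",t,(338,196,356,212)),("scene",s,(246,142,270,158)),("scene",s,(264,196,300,215)),("scene",s,(455,210,500,280)),("top",t,(395,290,425,380)),("scene",s,(203,228,248,268))):
    T=cv2.imread(f"pics/{n}0.png")[y0:y1,x0:x1]; R=cv2.matchTemplate(im[y0-8:y1+8,x0-8:x1+8],T,cv2.TM_CCOEFF_NORMED); _,v,_,l=cv2.minMaxLoc(R); print(n,(x0,y0),round(v,2),l[0]-8,l[1]-8)
m=camera_model("top"); o=np.array([566.1,233.2,160]);yaw=.2173
I=np.zeros((580,800,3),np.uint8)
I[:300]=cv2.resize(t[150:217,158:338],(800,300),interpolation=cv2.INTER_CUBIC)
q=(proj(m,fr(o,yaw,[[0,y,60] for y in(96.8,32,-31,-95)]))-[158,150])*[800/180,300/67]; print(q.round())
for p in q: cv2.circle(I,tuple(int(v) for v in p),4,(0,0,255),1)
I[300:,:500]=cv2.resize(s[205:320,305:515],(500,280),interpolation=cv2.INTER_CUBIC)
cv2.imwrite("pics/v13.png",I)
```

```text
top (435, 235) 0.98 0 0
top (338, 196) 0.88 0 0
scene (246, 142) 0.98 0 0
scene (264, 196) 0.63 0 0
scene (455, 210) 0.89 0 0
top (395, 290) 1.0 0 0
scene (203, 228) 1.0 0 0
[[115. 121.]
 [238. 116.]
 [356. 112.]
 [476. 107.]]
```

View pics/v13.png

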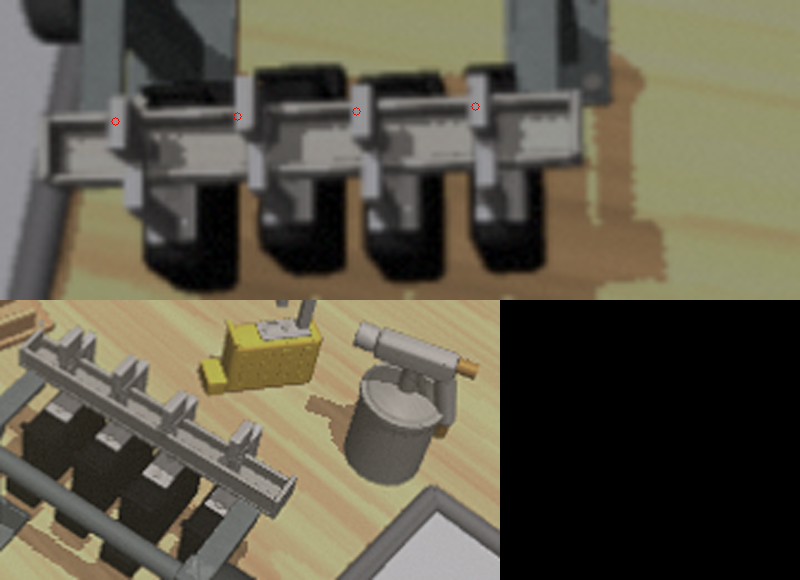

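Run:
```python
from h import *
s=get_image("scene")[:,:,::-1].copy(); s2=get_image("scene")[:,:,::-1].copy(); t=get_image("top")[:,:,::-1].copy()
r=cv2.imread("pics/sc6.png")
x0,y0,x1,y1=374,238,390,262
for nm,(x0,y0,x1,y1) in dict(Btab=(372,236,392,262),Bblk=(358,262,390,290),Atab=(398,252,418,275)).items():
    for a,b,n in((r,s,"sc6->now"),(s,s2,"now->now")):
        R=cv2.matchTemplate(b[y0-10:y1+10,x0-10:x1+10],a[y0:y1,x0:x1],cv2.TM_CCOEFF_NORMED); _,v,_,l=cv2.minMaxLoc(R); print(nm,n,round(v,2),l[0]-10,l[1]-10)
# tab tops predicted at z=220 vs seen (scene): B at rail x offsets
m=camera_model("scene");o=np.array([566.1,233.2,160]);yaw=.2173
for k,y,u in(("A",96.8,(245,440)),("B",32,(180,410)),("C",-31,(130,370)),("D",-95,(75,345))):
    px=np.array([305+u[0]*.42,205+(u[1]-300)*115/280]); print(k,px.round(1),[ (x,proj(m,fr(o,yaw,[x,y,46]))[0].round(1).tolist()) for x in(0,7)])
```

```text
Btab sc6->now 0.68 -1 0
Btab now->now 1.0 0 0
Bblk sc6->now 0.58 -3 2
Bblk now->now 1.0 0 0
Atab sc6->now 1.0 0 0
Atab now->now 1.0 0 0
A [407.9 262.5] [(0, [406.2, 262.4]), (7, [404.6, 264.4])]
B [380.6 250.2] [(0, [381.2, 248.2]), (7, [379.6, 250.0])]
C [359.6 233.8] [(0, [358.2, 235.0]), (7, [356.5, 236.8])]
D [336.5 223.5] [(0, [335.9, 222.3]), (7, [334.1, 224.0])]
```

```bash
python3 -c "
from cell import *
print(finish_job())"
```

```text
the job is handed in; nothing more can be done
None
```

I swung the bar up, slid all four cores out of the rack, hung them on the rail and swung the bar back down. I handed the job in at about 46 s on the clock. No verdict came back.

**Hanging:** each core met the channel floor at the expected height. They hang about 63 mm apart, centre to centre, which leaves roughly 23 mm between neighbours. All four hooks appear behind the lip.

**Bar:** I pressed it down to its stop at 54 N. Its image afterwards matches the starting picture with no shift, except that one corner match in the scene view was weak (0.63), where the cores behind it had gone.

**Other items:** the spray gun, shears and tape all matched the starting pictures with no shift.

**One check disagreed:** the second core I hung (at rail y ≈ +32 mm) now sits about 5 to 7 mm further back in the channel than where I released it. It was probably knocked. It was still between two pictures, its height fits the tip resting on the floor, and its spacing to the neighbours looks even, so I left it.

I viewed 15 pictures, one over the budget, to check that core.

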